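# Mix the specimen capsules and feed them to the reader

### The job

Working along the pocket tray from its grip-tab end, take each specimen capsule in turn: press it lying level onto the middle of the touch mixer's sprung pad until the pad is fully down and keep it there for three seconds, then lay it in the V-groove of the feed rail and push it gently home before fetching the next. The first goes under the arch up against the end stop, each later one close up end to end behind the one before. Leave all of them lying so in the groove, and do not disturb the beaker, the bottle or the slide box.

Things in the scene. Friction and masses are not known exactly. Their poses are not given: they have to be found in the camera images.
- tray: wooden pocket tray, fixed, 92 mm (x) by 296 mm (y), a 30 mm brown grip tab at its +y end. Origin at the centre of its underside, z up. Five pockets in a row, centres at y = +116 (beside the tab), +58, 0, -58, -116 mm; pocket floor 4 mm and rims 10 mm above the table; capsules lie along the tray's x and stand 22 mm out of the rims. Some pockets may be empty.
- pad_top (a point): centre of the upper face of the touch mixer's round black sprung pad (92 mm across, flat), z up. The mixer is a fixed white box 120 x 120 mm, 40 mm high; the pad's face is 64 mm above the table at rest and at most 54 mm when fully down.
- pad (a joint): how far the pad is pressed down: 0 at rest, 0.010 m fully down against its end stop. The spring needs about 3 N to start and 8.5 N fully down, and lifts the pad again by itself.
- rail: feed rail, fixed: an aluminium V-groove (90 degrees, open upwards) 310 mm long, 33 mm wide overall. Origin on the table below the face of the end stop; x runs along the groove from the stop to its open end (x = 310 mm), z up. A capsule lying in the groove has its centre 38 mm above the table (underside 24 mm); the groove's edges are 31 mm above the table and 13 mm either side of its middle.
- groove_in (a point): point on the line of a seated capsule's axis (38 mm above the table), at the face of the end stop; axes as the rail's. A reading arch spans the groove from x = 16 to 52 mm: inside 44 mm wide and 60 mm high, outside 60 mm wide and 74 mm high, so a capsule fits below it but a hand does not.
- groove_out (a point): the same line at the open end of the groove, 310 mm from the stop; there is no wall there.
- stop: dark steel end stop of the rail, 44 mm wide and 52 mm high, 14 mm thick; its face towards the groove is at the rail's x = 0. Origin as the rail's.
- beaker: bystander: empty glass beaker, 76 mm across, 100 mm tall. Origin under its centre.
- oil: bystander: amber bottle, 44 mm across, 85 mm tall. Origin under its centre.
- slidebox: bystander: closed grey slide box 90 x 100 mm, 35 mm high. Origin under its centre.
- capsule1: specimen capsule, a lying octagonal container, amber glass with a black cap at each end, same either way round; 70 mm long, 28 mm across flats, about 70 g. It lies on any of its 8 flats and hardly rolls; its upright side flats run from 8 to 20 mm above its underside. Origin at its centre, x along its length. This one starts in pocket 1, counted from the grip tab (beside the tab).
- capsule2: specimen capsule, a lying octagonal container, amber glass with a black cap at each end, same either way round; 70 mm long, 28 mm across flats, about 70 g. It lies on any of its 8 flats and hardly rolls; its upright side flats run from 8 to 20 mm above its underside. Origin at its centre, x along its length. This one starts in pocket 2, counted from the grip tab.
- capsule3: specimen capsule, a lying octagonal container, amber glass with a black cap at each end, same either way round; 70 mm long, 28 mm across flats, about 70 g. It lies on any of its 8 flats and hardly rolls; its upright side flats run from 8 to 20 mm above its underside. Origin at its centre, x along its length. This one starts in pocket 3, counted from the grip tab.
- capsule4: specimen capsule, a lying octagonal container, amber glass with a black cap at each end, same either way round; 70 mm long, 28 mm across flats, about 70 g. It lies on any of its 8 flats and hardly rolls; its upright side flats run from 8 to 20 mm above its underside. Origin at its centre, x along its length. This one starts in pocket 4, counted from the grip tab.
- capsule5: specimen capsule, a lying octagonal container, amber glass with a black cap at each end, same either way round; 70 mm long, 28 mm across flats, about 70 g. It lies on any of its 8 flats and hardly rolls; its upright side flats run from 8 to 20 mm above its underside. Origin at its centre, x along its length. This one starts in pocket 5, counted from the grip tab.
Things that resemble listed ones, but are neither listed nor needed, are in the scene too. What is shaped like the capsule1 but purple or yellow is not meant.

How it is judged (in metres and radians):
On the way, in this order (a step that is already met when the one before it is completed fails the run):
1. capsule 1 (if present) lies level on the mixer pad and presses it fully down for 2 s (horizontal distance between capsule1 and pad_top below 0.035 m and height (world z) of capsule1 between 0.062 and 0.0697 m and angle between capsule1's own x axis and vertical between 1.45 and 1.69 rad), for 2 s.
2. capsule 1 (if present) is home in the groove, against the stop or the capsule before it (angle between the x axis of capsule1 and the x axis of groove_in, either way round below 0.07 rad and y of capsule1 in the frame of groove_in between -0.005 and 0.005 m and z of capsule1 in the frame of groove_in between -0.005 and 0.005 m and x of capsule1 in the frame of groove_in below 0.039 m), for 0.2 s.
3. capsule 2 (if present) lies level on the mixer pad and presses it fully down for 2 s (horizontal distance between capsule2 and pad_top below 0.035 m and height (world z) of capsule2 between 0.062 and 0.0697 m and angle between capsule2's own x axis and vertical between 1.45 and 1.69 rad), for 2 s.
4. capsule 2 (if present) is home in the groove, against the stop or the capsule before it (angle between the x axis of capsule2 and the x axis of groove_in, either way round below 0.07 rad and y of capsule2 in the frame of groove_in between -0.005 and 0.005 m and z of capsule2 in the frame of groove_in between -0.005 and 0.005 m and (x of capsule2 in the frame of groove_in below 0.039 m or distance between capsule2 and capsule1 below 0.074 m)), for 0.2 s.
5. capsule 3 (if present) lies level on the mixer pad and presses it fully down for 2 s (horizontal distance between capsule3 and pad_top below 0.035 m and height (world z) of capsule3 between 0.062 and 0.0697 m and angle between capsule3's own x axis and vertical between 1.45 and 1.69 rad), for 2 s.
6. capsule 3 (if present) is home in the groove, against the stop or the capsule before it (angle between the x axis of capsule3 and the x axis of groove_in, either way round below 0.07 rad and y of capsule3 in the frame of groove_in between -0.005 and 0.005 m and z of capsule3 in the frame of groove_in between -0.005 and 0.005 m and (x of capsule3 in the frame of groove_in below 0.039 m or distance between capsule3 and capsule1 below 0.074 m or distance between capsule3 and capsule2 below 0.074 m)), for 0.2 s.
7. capsule 4 (if present) lies level on the mixer pad and presses it fully down for 2 s (horizontal distance between capsule4 and pad_top below 0.035 m and height (world z) of capsule4 between 0.062 and 0.0697 m and angle between capsule4's own x axis and vertical between 1.45 and 1.69 rad), for 2 s.
8. capsule 4 (if present) is home in the groove, against the stop or the capsule before it (angle between the x axis of capsule4 and the x axis of groove_in, either way round below 0.07 rad and y of capsule4 in the frame of groove_in between -0.005 and 0.005 m and z of capsule4 in the frame of groove_in between -0.005 and 0.005 m and (x of capsule4 in the frame of groove_in below 0.039 m or distance between capsule4 and capsule1 below 0.074 m or distance between capsule4 and capsule2 below 0.074 m or distance between capsule4 and capsule3 below 0.074 m)), for 0.2 s.
9. capsule 5 (if present) lies level on the mixer pad and presses it fully down for 2 s (horizontal distance between capsule5 and pad_top below 0.035 m and height (world z) of capsule5 between 0.062 and 0.0697 m and angle between capsule5's own x axis and vertical between 1.45 and 1.69 rad), for 2 s.
10. capsule 5 (if present) is home in the groove, against the stop or the capsule before it (angle between the x axis of capsule5 and the x axis of groove_in, either way round below 0.07 rad and y of capsule5 in the frame of groove_in between -0.005 and 0.005 m and z of capsule5 in the frame of groove_in between -0.005 and 0.005 m and (x of capsule5 in the frame of groove_in below 0.039 m or distance between capsule5 and capsule1 below 0.074 m or distance between capsule5 and capsule2 below 0.074 m or distance between capsule5 and capsule3 below 0.074 m or distance between capsule5 and capsule4 below 0.074 m)), for 0.2 s.
At the end, for the whole second after the job is handed in: All capsules present lie at rest seated in the V-groove (within 5 mm sideways and in height, within 4 degrees of its line), in tray order from the stop, the first within 4 mm of the end stop and each other within 4 mm of the one before it (all of step 2 and all of step 4 and all of step 6 and all of step 8 and all of step 10 and linear speed of each of capsule1, capsule2, capsule3, capsule4, capsule5 below 0.02 m/s); the robot touches nothing.
It fails at once if a capsule in the groove is pushed so hard that the end stop bears more than 25 N ((z of capsule1 in the frame of groove_in between -0.008 and 0.008 m and y of capsule1 in the frame of groove_in between -0.01 and 0.01 m and x of capsule1 in the frame of groove_in between 0 and 0.31 m and contact force between the fingers and capsule1 above 10 N and contact force between stop and anything else above 25 N) or (z of capsule2 in the frame of groove_in between -0.008 and 0.008 m and y of capsule2 in the frame of groove_in between -0.01 and 0.01 m and x of capsule2 in the frame of groove_in between 0 and 0.31 m and contact force between the fingers and capsule2 above 10 N and contact force between stop and anything else above 25 N) or (z of capsule3 in the frame of groove_in between -0.008 and 0.008 m and y of capsule3 in the frame of groove_in between -0.01 and 0.01 m and x of capsule3 in the frame of groove_in between 0 and 0.31 m and contact force between the fingers and capsule3 above 10 N and contact force between stop and anything else above 25 N) or (z of capsule4 in the frame of groove_in between -0.008 and 0.008 m and y of capsule4 in the frame of groove_in between -0.01 and 0.01 m and x of capsule4 in the frame of groove_in between 0 and 0.31 m and contact force between the fingers and capsule4 above 10 N and contact force between stop and anything else above 25 N) or (z of capsule5 in the frame of groove_in between -0.008 and 0.008 m and y of capsule5 in the frame of groove_in between -0.01 and 0.01 m and x of capsule5 in the frame of groove_in between 0 and 0.31 m and contact force between the fingers and capsule5 above 10 N and contact force between stop and anything else above 25 N)).
It fails at once if a bystander (beaker, bottle or slide box) is moved more than 40 mm (distance of any of beaker, oil, slidebox from where it was at the start of the episode above 0.04 m).
Of capsule1, capsule2, capsule3, capsule4, capsule5 only 3 to 4 are there at a start; the rules pass over those that are not, and their reading is None.
At some moment in a run one of capsule1, capsule2, capsule3, capsule4, capsule5 may be knocked a few centimetres aside while the robot is not near it.
Once in a run the grip may slacken for a moment while it holds something.
It also fails if it takes over 210 s, if anything falls off the work surface, if the arm or the gripper's body presses on something with over 40 N, if the wrist force passes 120 N, or if a joint passes its speed limit or range.

### The arm

A 6-joint arm with a two-finger parallel gripper is mounted at the origin on the work surface. World frame = base frame: x ahead of the robot, y to its left, z up, the work surface at z = 0. Lengths are in mm, angles in rad, forces in N, time in s.
With the tool pointing down it reaches from about 300 to 775 mm from the base axis. Payload 14.6 kg.
Tool frame: the origin (TCP) lies on the front face of the gripper's body, between the roots of the fingers; the fingertips stand 97 mm ahead of it and the grasp point (between the pads) lies 78 mm ahead of it; z points along the fingers, y is the line along which they close (so a half turn about z gives the same grasp; the last joint's range is limited). The gripper opens to 94 mm and grips with 3 to 60 N. Pads are 16 mm wide; open, the fingers measure 119 mm over their backs; the gripper's body (75 mm by 177 mm) begins 78 mm behind the grasp point.
Start: joints at [1.112, 0.3, 1.521, -0, 1.321, -0.067], TCP at [210.016, 508.314, 302.646] pointing down, gripper open.
Joint ranges: [-3.03, 3.03], [-0.79, 2.21], [0.23, 2.52], [-1.04, 4.18], [0, 3.07], [-2.55, 2.55]. Speed limits (rad/s): [2.22, 2.22, 2.57, 3.14, 3.14, 3.14].

### API

Orientations are given as [roll, pitch, yaw] about the fixed x, y, z axes, in that order (R = Rz(yaw) Ry(pitch) Rx(roll)).
In Python, from cell import * gives the robot as it stands.
- The arm moves only by the tool carry_out, never from a script. Its arguments are lists of equal length, an entry for each row: "slide": the shift along the world's x, y, z scaled (see below), a list of three; "dr": the turn, a rotation vector about the world's x, y, z scaled (see below), a list of three; "gripper": the opening in per cent of the stroke, from 0 (shut) to 100 (fully open). A call has 1 to 10 rows; each row is the pose to reach, as a shift and turn from the pose commanded when the call began, turning the shorter way round; what a row does not reach only later rows make up. The controller multiplies each number of a shift by 0.25 m and each number of a turn by 360 degrees. A row lasts 1/12 s, in which the tool goes at most 41.7 mm and 7.16 degrees, less where a joint would pass 70% of its speed; a pose out of reach is approached as far as the arm can. A call with a number of a shift or a turn outside -1 to 1 is refused whole. A call with a gripper value outside its range is refused whole. The fingers move at their own pace and stop on an object; "newtons" is the grip in N (left out, the last holds). Time passes only in rows, so rows that repeat a pose let the fingers close. It gives the time, the measured TCP pose, the force, the opening and the grip force at its end, in the units of the state.
- read_state(): the state, without advancing time (a new reading comes with each control period).
- camera(name): name is "scene" or "top" or "wrist"; returns the picture (480x640x3 uint8, red, green, blue); there is no depth.
- camera_model(name): a dict with "vfov" (degrees; the focal length in pixels is half the picture's height over the tangent of half this angle, whatever the lens; pixels are square), "cx", "cy" (the principal point, pixels), "R" (3x3) and "t" (3): a world point X has camera coordinates R X + t. Camera axes: x right, y down, z forward; pixel columns grow to the right and rows downward; lengths in mm; the calibration is good to about 2 mm. A picture is of the moment at which its call begins: read the wrist's pose just before it. camera_model takes no time and is no camera call; for the wrist camera it gives the pose at the moment of the call.
- sign_off(): hands the job in; it is judged then, once.
The state is a dict: "clock": time; "joints": joint angles; "qd": joint speeds; "effort": joint torques, N m; "eef_pos": TCP position; "eef_rot": TCP orientation; "wrist_force": force on the tool from outside, world axes, zero at the start; "moment": the same for the moment, N m; "finger_gap": finger opening in mm; "finger_force": force on a finger pad.
Only numpy, scipy, OpenCV 4.12 (cv2) and the standard library are available. Lean on these libraries where they do the work, as an engineer would, in place of code of your own. Each camera call takes 0.05 s, during which the arm holds its last target. There are 200 camera calls.

## Working session

There is one attempt and no reset: what is moved stays moved. The work goes in short steps, Python scripts to look and compute and a tool call to move; the robot and the scene stay as the last step left them, time stands still between calls to the robot, and variables do not carry over. Pictures are saved under pics/ and viewed, at most 17 in all, crops included, and the job is handed in when it is done.

Besides the shell and the picture viewer there is one more tool, called after "Call:" by a JSON object that holds its "fn" and its "kwargs". carry_out: Moves the arm, as the interface text tells. Its arguments: {"type":"object","properties":{"slide":{"type":"array","items":{"type":"array","items":{"type":"number","minimum":-1,"maximum":1}}},"dr":{"type":"array","items":{"type":"array","items":{"type":"number","minimum":-1,"maximum":1}}},"gripper":{"type":"array","items":{"type":"number"}},"newtons":{"type":"number"}},"required":["slide","dr","gripper"]}

```bash
ls; mkdir -p pics
python3 - <<'E'
from cell import *
import cv2
for n in("top","scene"):
    cv2.imwrite(f"pics/{n}0.png",camera(n)[:,:,::-1]); m=camera_model(n); print(n,m)
s=read_state(); print(s)
E
```

```text
pics
top {'vfov': 51.11939171748645, 'cx': 312.13735423586843, 'cy': 236.91212567999403, 'R': array([[ 0.02110988, -0.99919579,  0.03409023],
       [-0.98408811, -0.0267835 , -0.17565088],
       [ 0.17642267, -0.02983982, -0.9838621 ]]), 't': array([ -32.074266  ,  519.81619013, 1116.54882967])}
scene {'vfov': 48.14506640137654, 'cx': 315.2194124497927, 'cy': 242.93886267068348, 'R': array([[ 0.07956699,  0.99668994,  0.01668077],
       [ 0.66808587, -0.04089983, -0.74295926],
       [-0.73981779,  0.07025922, -0.66912875]]), 't': array([ -60.63371801, -296.71588443, 1577.61241607])}
{'clock': 0.1, 'joints': array([ 1.11236925e+00,  3.00403473e-01,  1.52149953e+00, -9.52030437e-06,
        1.32070152e+00, -6.66031364e-02]), 'qd': array([-2.17710644e-05, -1.56234892e-03,  6.03265534e-04, -6.35108814e-04,
        1.49804590e-03,  8.24588475e-04]), 'effort': array([ 5.97477924e-05, -5.32649159e+01, -3.53278649e+01,  7.08675664e-02,
        2.35582731e-02, -9.02767397e-05]), 'eef_pos': array([209.97917669, 508.19837347, 302.15787528]), 'eef_rot': array([-3.14058241e+00, -5.81426205e-05,  2.74977105e+00]), 'wrist_force': array([ 0.03947664,  0.35657469, -0.15813909]), 'moment': array([-0.02501274,  0.00237913,  0.02816386]), 'finger_force': 0.0, 'finger_gap': 93.82922005488959}
```

View pics/top0.png

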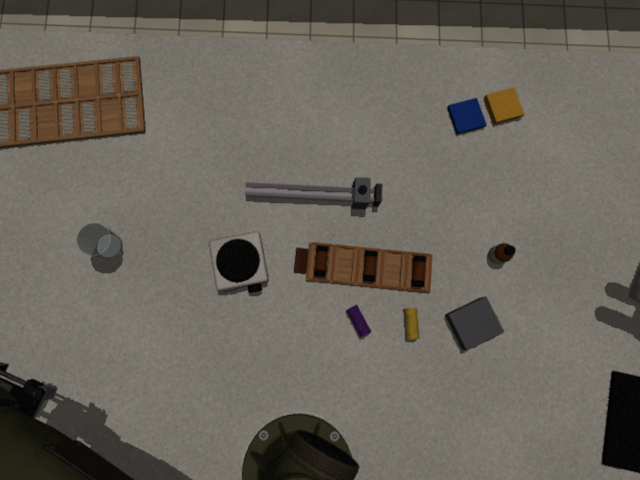

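View pics/scene0.png

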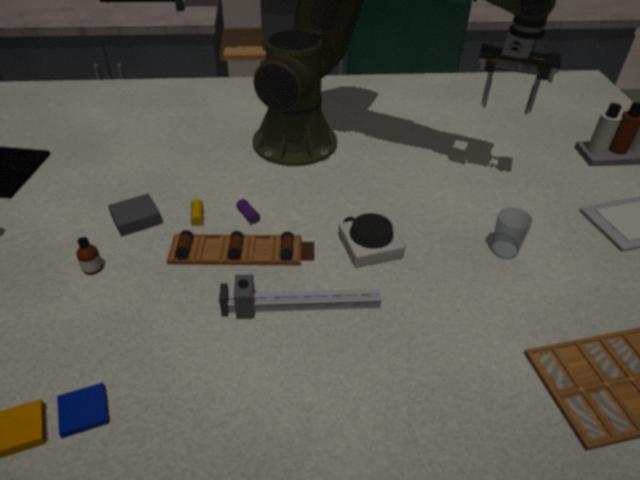

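The top view shows capsules in pockets 1 (321,260), 3 (370,266) and 5 (418,271), with the tab at (301,260). The pad is at (238,260). The rail runs from the stop at (378,194) to its open end at (247,190). The scene view agrees: capsules (287,245), (236,245), (184,245), pad (372,231), rail end (380,298).

```bash
cat > h.py <<'E'
import numpy as np, cv2
from cell import *
def ray(m,u,v):
    f=240/np.tan(np.radians(m["vfov"])/2); R=np.array(m["R"]); t=np.array(m["t"])
    d=R.T@np.array([(u-m["cx"])/f,(v-m["cy"])/f,1]); return -R.T@t,d/np.linalg.norm(d)
def plane(m,u,v,z):
    c,d=ray(m,u,v); return c+d*(z-c[2])/d[2]
def tri(ms,ps):
    A=np.zeros((3,3));b=np.zeros(3)
    for m,p in zip(ms,ps):
        c,d=ray(m,*p);P=np.eye(3)-np.outer(d,d);A+=P;b+=P@c
    X=np.linalg.solve(A,b)
    return X,[round(float(np.linalg.norm(np.cross(X-ray(m,*p)[0],ray(m,*p)[1]))),1) for m,p in zip(ms,ps)]
def proj(m,X):
    f=240/np.tan(np.radians(m["vfov"])/2); c=np.array(m["R"])@X+m["t"]; return f*c[0]/c[2]+m["cx"],f*c[1]/c[2]+m["cy"]
def blobs(mask,amin=40):
    cs,_=cv2.findContours(mask.astype(np.uint8),cv2.RETR_EXTERNAL,cv2.CHAIN_APPROX_NONE)
    return [(cv2.minAreaRect(c),cv2.contourArea(c)) for c in cs if cv2.contourArea(c)>=amin]
E
python3 - <<'E'
from h import *
np.set_printoptions(precision=1,suppress=True)
mt,ms=camera_model("top"),camera_model("scene")
P={'cap1':((321,260),(287,245)),'cap3':((370,266),(236,245)),'cap5':((418,271),(184,245)),'pad':((238,260),(372,231)),'railend':((247,190),(380,298)),'archtop':((361.5,191),(244,284))}
for k,(a,b) in P.items(): print(k,*tri([mt,ms],[a,b]))
t=cv2.imread("pics/top0.png");s=cv2.imread("pics/scene0.png")
for im,roi,m,n in((t,(300,230,140,70),mt,'t'),(s,(160,225,160,45),ms,'s')):
    x,y,w,h=roi;g=im[y:y+h,x:x+w].max(2)
    for b,a in blobs(g<55,15): print(n,np.array(b[0])+(x,y),b[1],round(b[2]),a)
E
python3 - <<'E'
import cv2
t=cv2.imread("pics/top0.png")
cv2.imwrite("pics/top0c.png",cv2.resize(t[170:300,200:440],None,fx=3.3,fy=3.3,interpolation=cv2.INTER_CUBIC))
E
```

```text
cap1 [470.6 -41.7  19.9] [0.7, 0.7]
cap3 [ 459.7 -157.3   16.6] [1.4, 1.4]
cap5 [ 450.9 -273.2   14.9] [0.0, 0.0]
pad [462.6 150.6  44.6] [1.5, 1.5]
railend [637.5 141.4  13.3] [2.2, 2.2]
archtop [ 628.9 -131.5   64.4] [0.1, 0.1]
t [418.  271.6] (13.168222427368164, 33.14759063720703) 3 388.5
t [369.9 266.6] (13.270676612854004, 32.962650299072266) 3 374.5
t [303.5 261. ] (24.0, 7.0) 90 147.0
t [320.7 261.4] (13.109457015991211, 33.129878997802734) 4 364.0
s [306.5 251. ] (16.0, 11.0) 90 154.5
s [286.4 246. ] (12.246208190917969, 28.276653289794922) 3 189.5
s [235.4 245.4] (13.1519193649292, 28.605422973632812) 9 219.0
s [183.7 245.1] (14.067066192626953, 29.346811294555664) 14 253.0
```

View pics/top0c.png

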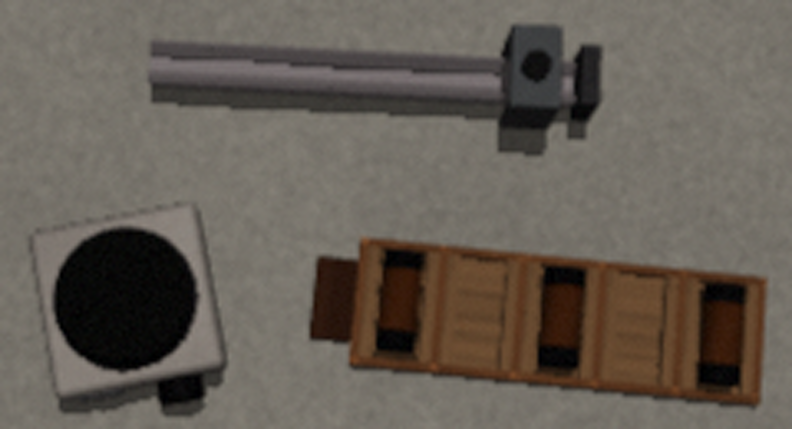

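The crop confirms three capsules (pockets 1, 3, 5), with the tray turned about -5°. The rail lies along +y from its stop at right. I'll set off towards capsule 1.

Call:
{"fn": "carry_out", "kwargs": {"slide": [[0.13,-0.16,0],[0.26,-0.32,0],[0.39,-0.48,0],[0.52,-0.64,0],[0.52,-0.8,0],[0.52,-0.96,0],[0.52,-1,0],[0.52,-1,0],[0.52,-1,0]], "dr": [[0,0,0.016],[0,0,0.032],[0,0,0.049],[0,0,0.049],[0,0,0.049],[0,0,0.049],[0,0,0.049],[0,0,0.049],[0,0,0.049]], "gripper": [100,100,100,100,100,100,100,100,100]}}

```text
clock: 0.85
eef_pos: [340.4, 257.0, 302.8]
eef_rot: [3.141, 0.0, 3.054]
wrist_force: [0.7, 0.4, 0.9]
finger_gap: 93.7
finger_force: 0.0
```

Call:
{"fn": "carry_out", "kwargs": {"slide": [[0.13,-0.16,0],[0.26,-0.32,0],[0.39,-0.48,0],[0.52,-0.64,0],[0.52,-0.8,0],[0.52,-0.96,0],[0.52,-1,0],[0.52,-1,0],[0.52,-1,0]], "dr": [[0,0,0],[0,0,0],[0,0,0],[0,0,0],[0,0,0],[0,0,0],[0,0,0],[0,0,0],[0,0,0]], "gripper": [100,100,100,100,100,100,100,100,100]}}

```text
clock: 1.6
eef_pos: [470.5, 7.7, 302.3]
eef_rot: [3.141, -0.001, 3.055]
wrist_force: [0.5, 0.2, -0.3]
finger_gap: 93.9
finger_force: 0.0
```

Call:
{"fn": "carry_out", "kwargs": {"slide": [[0,-0.1,0],[0,-0.2,0],[0,-0.2,0],[0,-0.2,0]], "dr": [[0,0,0],[0,0,0],[0,0,0],[0,0,0]], "gripper": [100,100,100,100]}}

```text
clock: 1.93
eef_pos: [470.3, -40.6, 302.5]
eef_rot: [3.141, -0.0, 3.058]
wrist_force: [-0.1, -0.8, 0.7]
finger_gap: 93.9
finger_force: 0.0
```

Run:
```python
from h import *
np.set_printoptions(precision=2,suppress=True)
s=read_state(); m=camera_model("wrist"); cv2.imwrite("pics/w1.png",camera("wrist")[:,:,::-1]); np.save("w1.npy",m,allow_pickle=True)
print(s["clock"],s["eef_pos"],s["eef_rot"],s["joints"]); print(m)
```

```text
1.9333 [470.31 -40.57 302.49] [ 3.14 -0.    3.06] [-0.16  0.13  1.73  0.    1.28 -1.65]
{'vfov': 61.235909698746795, 'cx': 315.3622147561111, 'cy': 242.44843296883033, 'R': array([[ 0.08,  1.  ,  0.  ],
       [ 0.97, -0.08,  0.24],
       [ 0.24, -0.02, -0.97]]), 't': array([   0.18, -483.09,  277.46])}
```

View pics/w1.png

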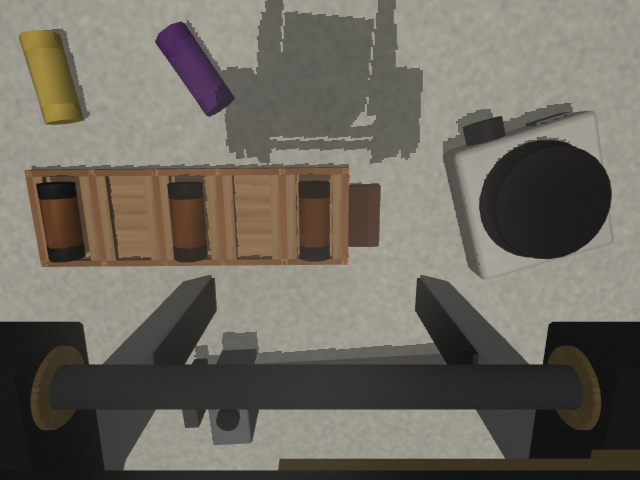

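The wrist view shows capsules at (315,221), (187,221), (61,221). The pad is at about (546,199), and the rail arch at (234,395) is partly hidden by the gripper.

Run:
```python
from h import *
np.set_printoptions(precision=1,suppress=True)
mt,ms=camera_model("top"),camera_model("scene"); mw=np.load("w1.npy",allow_pickle=True).item()
w=cv2.imread("pics/w1.png"); t=cv2.imread("pics/top0.png"); s=cv2.imread("pics/scene0.png")
# capsule blobs: caps are black; find each cap, use the mean of the two caps' centroids
def caps(im,roi,th,amin):
    x,y,W,H=roi; g=im[y:y+H,x:x+W].max(2)
    return [(np.array(b[0])+(x,y),np.array(b[1]),a) for b,a in blobs(g<th,amin)]
for c in caps(w,(30,165,320,105),55,60): print('w',*c)
for c in caps(w,(470,130,150,140),50,2000): print('wpad',*c)
for c in caps(t,(205,230,65,65),45,400): print('tpad',*c)
for c in caps(s,(340,205,65,50),50,300): print('spad',*c)
```

```text
w [314.  252.5] [13. 28.] 202.5
w [190.3 253.3] [15.8 32.7] 379.0
w [185. 190.] [16. 34.] 518.0
w [313.5 189. ] [16. 29.] 457.5
w [ 60.5 218.1] [86.7 38.7] 1227.5
wpad [544.9 198.6] [129.4 118.5] 12021.0
tpad [238. 260.] [42. 42.] 1375.0
spad [369.8 230.9] [34.6 44. ] 1111.5
```

Run:
```python
from h import *
np.set_printoptions(precision=1,suppress=True)
mt,ms=camera_model("top"),camera_model("scene"); mw=np.load("w1.npy",allow_pickle=True).item()
for k,a,b,c,z in(('c1',(313.8,221),(320.7,260.5),(286.4,245),25),('c3',(187.5,221.3),(369.9,266),(235.5,245),25),('c5',(60.5,220.5),(418,271.3),(184,245),25),('pad',(546,199),(238,260),(372,231),64)):
    print(k,'wt',*tri([mw,mt],[a,b]),'all',*tri([mw,mt,ms],[a,b,c]),'planes',*[plane(m,*p,z)[:2] for m,p in((mw,a),(mt,b),(ms,c))])
# rail centre line / ends in top view at z=31 (edge height), pixel from crop /3.3
for n,(u,v) in dict(end_up=(150,41),end_dn=(150,86),arch_l_up=(510,25),arch_r_dn=(552,124),stop_up=(590,45),stop_dn=(585,122),groove_l=(155,62),groove_r=(500,75)).items():
    print(n,*[plane(mt,200+u/3.3,170+v/3.3,z)[:2] for z in(31,52,74)])
```

```text
c1 wt [467.2 -41.   36.8] [0.2, 0.2] all [470.  -41.8  19.4] [0.7, 0.6, 0.5] planes [469.5 -41.3] [468.7 -41.4] [476.3 -42.5]
c3 wt [ 461.1 -158.7   13.6] [1.0, 1.0] all [ 460.5 -157.6   17.2] [0.9, 1.2, 0.5] planes [ 460.2 -154.7] [ 458.7 -157.2] [ 469.3 -156.1]
c5 wt [ 450.1 -272.1   19.3] [0.5, 0.5] all [ 450.7 -273.5   15.3] [1.0, 0.7, 0.6] planes [ 449.8 -268.4] [ 449.  -270.7] [ 462.3 -270.5]
pad wt [460.9 147.6  58.3] [0.2, 0.2] all [463.  151.5  46.4] [2.4, 2.6, 1.2] planes [460.1 144.4] [460.  146.9] [484.8 146.9]
end_up [650.9 141.8] [644.8 139.6] [638.4 137.2]
end_dn [617.4 140.4] [611.9 138.1] [606.2 135.7]
arch_l_up [ 671.1 -119. ] [ 664.6 -116.6] [ 657.9 -114.1]
arch_r_dn [ 597.8 -149.9] [ 592.7 -146.9] [ 587.3 -143.8]
stop_up [ 657.8 -177.6] [ 651.6 -174.1] [ 645.1 -170.5]
stop_dn [ 600.  -173.9] [ 594.8 -170.4] [ 589.4 -166.9]
groove_l [635.3 137.6] [629.5 135.3] [623.4 133. ]
groove_r [ 633.2 -112. ] [ 627.4 -109.7] [ 621.4 -107.3]
```

Call:
{"fn": "carry_out", "kwargs": {"slide": [[0.16,0,0],[0.32,0.05,0],[0.48,0.1,0],[0.64,0.12,0],[0.8,0.12,0],[0.8,0.12,0],[0.8,0.12,0],[0.8,0.12,0]], "dr": [[0,0,0],[0,0,0],[0,0,0],[0,0,0],[0,0,0],[0,0,0],[0,0,0],[0,0,0]], "gripper": [100,100,100,100,100,100,100,100]}}

```text
clock: 2.65
eef_pos: [669.6, -10.0, 302.2]
eef_rot: [3.141, -0.001, 3.059]
wrist_force: [0.5, -0.4, 0.8]
finger_gap: 93.9
finger_force: 0.0
```

Run:
```python
from h import *
np.set_printoptions(precision=2,suppress=True)
s=read_state(); m=camera_model("wrist"); cv2.imwrite("pics/w2.png",camera("wrist")[:,:,::-1]); np.save("w2.npy",m,allow_pickle=True)
print(s["clock"],s["eef_pos"],s["eef_rot"])
```

```text
2.65 [669.61  -9.98 302.15] [ 3.14 -0.    3.06]
```

View pics/w2.png

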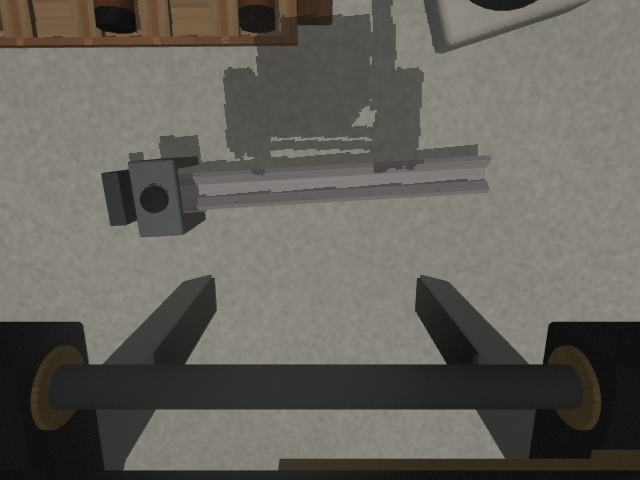

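The wrist view shows the whole rail. Its open end is at about (488,173), the arch top hole at (154,199) and the stop at (118,198). I'll enlarge it for the edges.

Run:
```python
import cv2
t=cv2.imread("pics/w2.png")
a=cv2.resize(t[140:250,95:225],None,fx=4.5,fy=4.5,interpolation=cv2.INTER_CUBIC);b=cv2.resize(t[140:250,440:500],None,fx=4.5,fy=4.5,interpolation=cv2.INTER_CUBIC)[:a.shape[0],:215]
import numpy as np
cv2.imwrite("pics/w2c.png",np.hstack([a,b]))
```

```text
(no output)
```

View pics/w2c.png

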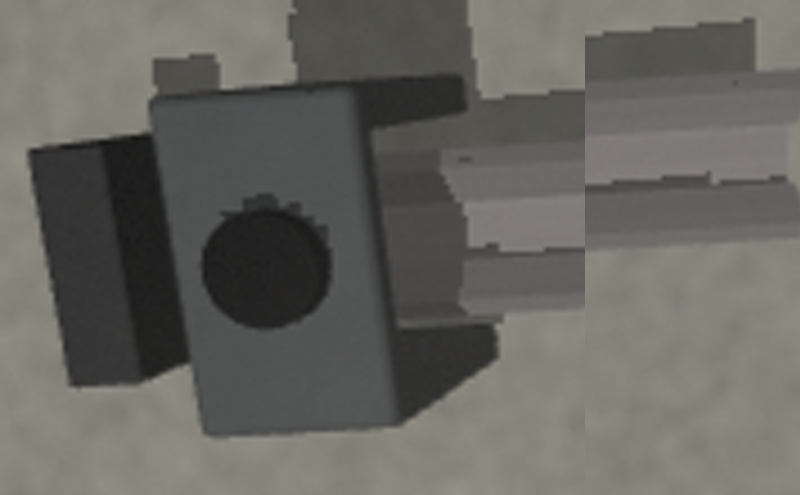

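Run:
```python
from h import *
np.set_printoptions(precision=1,suppress=True)
mt=camera_model("top"); m=np.load("w2.npy",allow_pickle=True).item()
w=lambda u,v:(95+u/4.5,140+v/4.5); e=lambda u,v:(440+(u-585)/4.5,140+v/4.5)
print('arch',plane(m,*w(278,262),74),'stopface',plane(m,*w(121,265),52))
for n,p,z in(('valley end',e(785,182),18),('upE end',e(787,126),31),('loE end',e(797,234),31),('valley in',w(585,248),18),('upE in',w(585,195),31),('loE in',w(585,307),31),
   ('outU end',e(797,70),31),('outL end',e(799,240),31),('outU in',w(585,148),31),('outL in',w(585,312),31)): print(n,plane(m,*p,z))
```

```text
arch [ 631.6 -128.3   74. ] stopface [ 631.9 -165.7   52. ]
valley end [645.8 144.6  18. ]
upE end [633.6 139.5  31. ]
loE end [654.4 141.8  31. ]
valley in [639.5 -88.8  18. ]
upE in [628.  -84.4  31. ]
loE in [649.5 -87.4  31. ]
outU end [623.2 141.2  31. ]
outL end [655.6 142.2  31. ]
outU in [619.1 -83.2  31. ]
outL in [650.5 -87.5  31. ]
```

Call:
{"fn": "carry_out", "kwargs": {"slide": [[-0.16,-0.03,0],[-0.32,-0.06,0],[-0.48,-0.09,0],[-0.64,-0.125,0],[-0.802,-0.125,-0.1],[-0.802,-0.125,-0.25],[-0.802,-0.125,-0.4],[-0.802,-0.125,-0.55],[-0.802,-0.125,-0.65],[-0.802,-0.125,-0.7]], "dr": [[0,0,0],[0,0,0],[0,0,0],[0,0,0],[0,0,0],[0,0,0],[0,0,0],[0,0,0],[0,0,0],[0,0,0]], "gripper": [100,100,100,100,100,100,100,100,100,100]}}

```text
clock: 3.53
eef_pos: [467.4, -42.3, 125.9]
eef_rot: [3.141, -0.002, 3.058]
wrist_force: [-0.8, 0.0, -0.3]
finger_gap: 94.0
finger_force: 0.0
```

Call:
{"fn": "carry_out", "kwargs": {"slide": [[0,0,-0.03],[0,0,-0.06],[0,0,-0.068],[0,0,-0.068]], "dr": [[0,0,0],[0,0,0],[0,0,0],[0,0,0]], "gripper": [100,100,100,100]}}

```text
clock: 3.87
eef_pos: [469.5, -42.8, 111.3]
eef_rot: [-3.142, 0.001, 3.058]
wrist_force: [-0.3, 0.1, -0.1]
finger_gap: 93.8
finger_force: 0.0
```

Call:
{"fn": "carry_out", "kwargs": {"slide": [[0,0,0],[0,0,0],[0,0,0],[0,0,0],[0,0,0],[0,0,0],[0,0,0],[0,0,0],[0,0,0],[0,0,0]], "dr": [[0,0,0],[0,0,0],[0,0,0],[0,0,0],[0,0,0],[0,0,0],[0,0,0],[0,0,0],[0,0,0],[0,0,0]], "gripper": [20,20,20,20,20,20,20,20,20,20], "newtons": 30}}

```text
clock: 4.7
eef_pos: [469.5, -42.9, 110.6]
eef_rot: [-3.142, -0.0, 3.058]
wrist_force: [0.7, 0.4, 0.1]
finger_gap: 30.6
finger_force: 0.0
```

Call:
{"fn": "carry_out", "kwargs": {"slide": [[0,0,0],[0,0,0],[0,0,0],[0,0,0],[0,0,0]], "dr": [[0,0,0],[0,0,0],[0,0,0],[0,0,0],[0,0,0]], "gripper": [10,10,10,10,10]}}

```text
clock: 5.12
eef_pos: [469.5, -42.9, 110.6]
eef_rot: [3.142, -0.0, 3.058]
wrist_force: [-1.7, -0.2, -0.1]
finger_gap: 27.4
finger_force: 30.0
```

Call:
{"fn": "carry_out", "kwargs": {"slide": [[0,0,0.1],[0,0,0.2],[0,0,0.3],[0,0,0.3],[0,0,0.3]], "dr": [[0,0,0],[0,0,0],[0,0,0],[0,0,0],[0,0,0]], "gripper": [10,10,10,10,10]}}

```text
clock: 5.53
eef_pos: [469.8, -43.0, 186.4]
eef_rot: [-3.141, 0.002, 3.058]
wrist_force: [-0.0, 0.1, -1.3]
finger_gap: 27.6
finger_force: 30.0
```

```bash
cat > look.py <<'E'
import sys
from h import *
np.set_printoptions(precision=2,suppress=True)
s=read_state()
for n in sys.argv[2:]:
    m=camera_model(n); cv2.imwrite(f"pics/{sys.argv[1]}_{n}.png",camera(n)[:,:,::-1]); np.save(f"{sys.argv[1]}_{n}.npy",m,allow_pickle=True)
print(s["clock"],s["eef_pos"],s["eef_rot"],s["finger_gap"],s["finger_force"],s["joints"])
E
python3 look.py p1 wrist
```

```text
5.5333 [469.78 -42.98 186.37] [-3.14  0.    3.06] 27.5898463907702 29.999578886199743 [-0.17  0.27  1.86 -0.    1.01 -1.66]
```

View pics/p1_wrist.png

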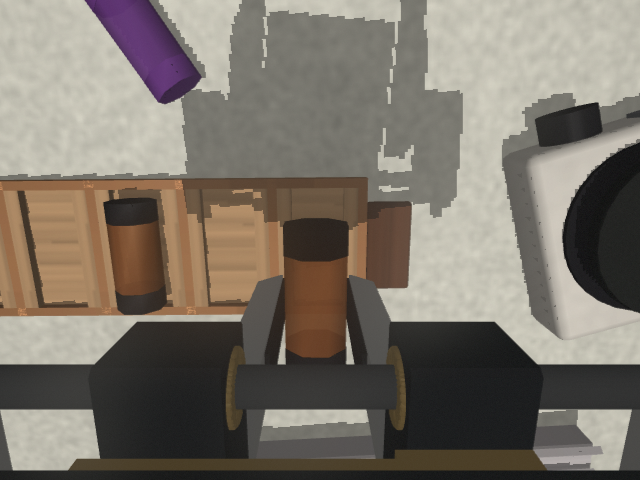

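The capsule is held between the fingers, level and square, at about (316,290). I'll carry it to the pad, turning it to the rail's yaw on the way.

Call:
{"fn": "carry_out", "kwargs": {"slide": [[-0.01,0.1,0],[-0.02,0.2,0],[-0.03,0.3,0],[-0.039,0.4,0],[-0.039,0.5,0],[-0.039,0.6,0],[-0.039,0.7,0],[-0.039,0.76,0],[-0.039,0.76,0],[-0.039,0.76,0]], "dr": [[0,0,-0.019],[0,0,-0.038],[0,0,-0.057],[0,0,-0.076],[0,0,-0.095],[0,0,-0.114],[0,0,-0.133],[0,0,-0.152],[0,0,-0.171],[0,0,-0.19]], "gripper": [10,10,10,10,10,10,10,10,10,10]}}

```text
clock: 6.42
eef_pos: [459.1, 147.9, 184.0]
eef_rot: [-3.139, -0.0, 1.86]
wrist_force: [-0.1, -0.7, -0.6]
finger_gap: 27.6
finger_force: 30.0
```

Call:
{"fn": "carry_out", "kwargs": {"slide": [[0,0,0],[0,0,0],[0,0,0],[0,0,-0.02],[0,0,-0.05],[0,0,-0.07],[0,0,-0.085],[0,0,-0.1],[0,0,-0.1]], "dr": [[0,0,-0.019],[0,0,-0.038],[0,0,-0.05],[0,0,-0.05],[0,0,-0.05],[0,0,-0.05],[0,0,-0.05],[0,0,-0.05],[0,0,-0.05]], "gripper": [10,10,10,10,10,10,10,10,10]}}

```text
clock: 7.17
eef_pos: [459.5, 147.0, 160.5]
eef_rot: [-3.14, 0.0, 1.551]
wrist_force: [-4.2, -1.1, 7.0]
finger_gap: 27.5
finger_force: 30.0
```

Call:
{"fn": "carry_out", "kwargs": {"slide": [[0,0,-0.004],[0,0,-0.008],[0,0,-0.008]], "dr": [[0,0,0],[0,0,0],[0,0,0]], "gripper": [10,10,10]}}

```text
clock: 7.42
eef_pos: [459.6, 147.1, 160.2]
eef_rot: [-3.141, 0.0, 1.551]
wrist_force: [-13.9, -3.9, 33.0]
finger_gap: 27.5
finger_force: 30.0
```

Call:
{"fn": "carry_out", "kwargs": {"slide": [[0,0,0.004],[0,0,0.004],[0,0,0.004],[0,0,0.004],[0,0,0.004],[0,0,0.004],[0,0,0.004],[0,0,0.004],[0,0,0.004],[0,0,0.004]], "dr": [[0,0,0],[0,0,0],[0,0,0],[0,0,0],[0,0,0],[0,0,0],[0,0,0],[0,0,0],[0,0,0],[0,0,0]], "gripper": [10,10,10,10,10,10,10,10,10,10]}}

```text
clock: 8.25
eef_pos: [459.6, 147.0, 160.3]
eef_rot: [-3.141, 0.0, 1.551]
wrist_force: [-8.9, -1.9, 20.1]
finger_gap: 28.0
finger_force: 30.0
```

Call:
{"fn": "carry_out", "kwargs": {"slide": [[0,0,0],[0,0,0],[0,0,0],[0,0,0],[0,0,0],[0,0,0],[0,0,0],[0,0,0],[0,0,0],[0,0,0]], "dr": [[0,0,0],[0,0,0],[0,0,0],[0,0,0],[0,0,0],[0,0,0],[0,0,0],[0,0,0],[0,0,0],[0,0,0]], "gripper": [10,10,10,10,10,10,10,10,10,10]}}

```text
clock: 9.08
eef_pos: [459.6, 147.0, 160.3]
eef_rot: [-3.141, 0.0, 1.551]
wrist_force: [-9.0, -2.0, 19.2]
finger_gap: 27.2
finger_force: 30.0
```

Call:
{"fn": "carry_out", "kwargs": {"slide": [[0,0,0],[0,0,0],[0,0,0],[0,0,0],[0,0,0],[0,0,0],[0,0,0],[0,0,0],[0,0,0],[0,0,0]], "dr": [[0,0,0],[0,0,0],[0,0,0],[0,0,0],[0,0,0],[0,0,0],[0,0,0],[0,0,0],[0,0,0],[0,0,0]], "gripper": [10,10,10,10,10,10,10,10,10,10]}}

```text
clock: 9.92
eef_pos: [459.6, 147.0, 160.3]
eef_rot: [-3.141, 0.0, 1.551]
wrist_force: [-9.1, -2.6, 19.4]
finger_gap: 27.6
finger_force: 30.0
```

Call:
{"fn": "carry_out", "kwargs": {"slide": [[0,0,0],[0,0,0],[0,0,0],[0,0,0],[0,0,0],[0,0,0],[0,0,0],[0,0,0],[0,0,0],[0,0,0]], "dr": [[0,0,0],[0,0,0],[0,0,0],[0,0,0],[0,0,0],[0,0,0],[0,0,0],[0,0,0],[0,0,0],[0,0,0]], "gripper": [10,10,10,10,10,10,10,10,10,10]}}

```text
clock: 10.75
eef_pos: [459.6, 147.0, 160.3]
eef_rot: [-3.141, 0.0, 1.551]
wrist_force: [-9.4, -2.5, 20.8]
finger_gap: 27.3
finger_force: 30.0
```

Call:
{"fn": "carry_out", "kwargs": {"slide": [[0,0,0.1],[0.05,-0.05,0.16],[0.15,-0.2,0.16],[0.25,-0.32,0.16],[0.36,-0.44,0.16],[0.47,-0.56,0.16],[0.58,-0.68,0.16],[0.7,-0.812,0.16],[0.7,-0.812,0.16],[0.7,-0.812,0.12]], "dr": [[0,0,0],[0,0,0],[0,0,0],[0,0,0],[0,0,0],[0,0,0],[0,0,0],[0,0,0],[0,0,0],[0,0,0]], "gripper": [10,10,10,10,10,10,10,10,10,10]}}

```text
clock: 11.58
eef_pos: [635.7, -57.7, 189.4]
eef_rot: [3.14, 0.0, 1.548]
wrist_force: [0.1, 0.8, -0.3]
finger_gap: 27.7
finger_force: 30.0
```

Call:
{"fn": "carry_out", "kwargs": {"slide": [[0,0,-0.05],[0,0,-0.1],[0,0,-0.1],[0,0,-0.1]], "dr": [[0,0,0],[0,0,0],[0,0,0],[0,0,0]], "gripper": [10,10,10,10]}}

```text
clock: 11.92
eef_pos: [634.1, -54.9, 163.6]
eef_rot: [-3.14, -0.0, 1.551]
wrist_force: [0.4, 0.2, 0.7]
finger_gap: 27.5
finger_force: 30.0
```

```bash
python3 look.py r1 wrist
```

```text
11.9167 [634.07 -54.93 163.57] [-3.14 -0.    1.55] 27.514974233102933 29.999657166190445 [-0.14  0.63  1.39  0.    1.13 -0.12]
```

View pics/r1_wrist.png

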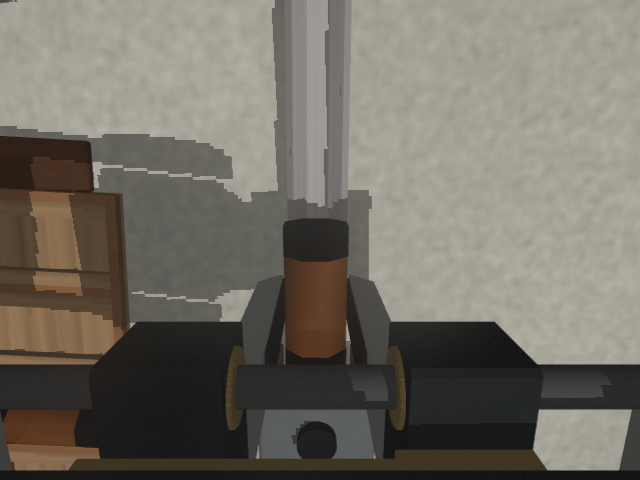

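The groove runs straight ahead of the held capsule: rail edges at about x=286–348 px at row 195, capsule middle at 316. I'll compute the offset.

Run:
```python
from h import *
np.set_printoptions(precision=1,suppress=True)
im=cv2.imread("pics/r1_wrist.png").astype(int); m=np.load("r1_wrist.npy",allow_pickle=True).item()
g=cv2.GaussianBlur(im.astype(np.uint8),(3,3),0).mean(2); hue=(im[:,:,2]-im[:,:,0])
for r in(20,60,100,140,180):
    print(r,hue[r,270:360:3].tolist()); print('  ',g[r,270:360:3].astype(int).tolist())
for r,a,b in((20,285,352),(180,286,349)):
    A,B=plane(m,a,r,31),plane(m,b,r,31); print(r,A,B,(A+B)/2)
```

```text
20 [13, 9, 7, 8, 8, 5, 5, 6, 7, 7, 6, 7, 7, 7, 7, 6, 6, 8, 6, 7, 5, 6, 5, 5, 6, 6, 7, 11, 13, 13]
   [158, 99, 100, 99, 99, 108, 111, 120, 134, 132, 133, 135, 142, 152, 153, 152, 152, 154, 155, 137, 109, 112, 111, 112, 113, 130, 134, 147, 155, 156]
60 [14, 13, 8, 8, 8, 7, 5, 5, 7, 8, 7, 6, 7, 7, 8, 6, 6, 7, 7, 4, 6, 6, 6, 7, 6, 6, 6, 13, 12, 13]
   [160, 142, 103, 103, 104, 108, 111, 116, 134, 134, 134, 135, 141, 152, 154, 153, 153, 155, 138, 99, 111, 113, 112, 113, 115, 135, 135, 152, 159, 160]
100 [13, 13, 12, 8, 9, 8, 6, 6, 7, 7, 7, 7, 6, 7, 7, 8, 6, 7, 7, 5, 6, 7, 6, 6, 5, 7, 7, 13, 12, 13]
   [160, 160, 134, 100, 101, 105, 112, 116, 136, 135, 134, 135, 141, 152, 156, 153, 154, 155, 153, 100, 114, 113, 113, 114, 120, 136, 139, 155, 154, 157]
140 [14, 13, 8, 8, 7, 7, 6, 6, 7, 7, 6, 6, 7, 7, 7, 8, 7, 8, 7, 4, 6, 6, 6, 6, 5, 7, 7, 14, 12, 13]
   [161, 161, 103, 103, 102, 104, 113, 114, 136, 134, 135, 134, 141, 152, 156, 152, 153, 154, 154, 114, 115, 113, 114, 113, 126, 137, 143, 151, 151, 155]
180 [13, 13, 12, 8, 8, 8, 6, 6, 7, 6, 7, 7, 7, 6, 8, 7, 7, 7, 8, 4, 6, 6, 6, 7, 6, 6, 13, 13, 12, 13]
   [154, 156, 140, 102, 103, 102, 111, 112, 132, 134, 133, 132, 138, 152, 154, 150, 152, 151, 135, 101, 114, 111, 112, 112, 131, 136, 153, 157, 154, 154]
20 [621.8  72.   31. ] [653.9  71.3  31. ] [637.9  71.7  31. ]
180 [619.4  -4.2  31. ] [652.4  -4.8  31. ] [635.9  -4.5  31. ]
```

Call:
{"fn": "carry_out", "kwargs": {"slide": [[0.009,0,-0.05],[0.009,0,-0.1],[0.009,0,-0.124],[0.009,0,-0.124],[0.009,0,-0.124]], "dr": [[0,0,0],[0,0,0],[0,0,0],[0,0,0],[0,0,0]], "gripper": [10,10,10,10,10]}}

```text
clock: 12.38
eef_pos: [636.8, -55.9, 132.7]
eef_rot: [-3.141, -0.0, 1.55]
wrist_force: [1.0, 0.3, -0.3]
finger_gap: 27.4
finger_force: 30.0
```

Call:
{"fn": "carry_out", "kwargs": {"slide": [[0,0,-0.004],[0,0,-0.008],[0,0,-0.01],[0,0,-0.01]], "dr": [[0,0,0],[0,0,0],[0,0,0],[0,0,0]], "gripper": [10,10,10,10]}}

```text
clock: 12.72
eef_pos: [637.0, -55.9, 132.5]
eef_rot: [3.141, 0.0, 1.55]
wrist_force: [-8.7, 0.6, 13.7]
finger_gap: 27.7
finger_force: 30.0
```

Call:
{"fn": "carry_out", "kwargs": {"slide": [[-0.004,0,0],[-0.007,0,0],[-0.007,0,-0.003],[-0.007,0,-0.003]], "dr": [[0,0,0],[0,0,0],[0,0,0],[0,0,0]], "gripper": [10,10,10,10]}}

```text
clock: 13.05
eef_pos: [635.2, -55.9, 130.8]
eef_rot: [-3.142, 0.0, 1.55]
wrist_force: [-3.9, 1.6, 6.9]
finger_gap: 27.6
finger_force: 30.0
```

Call:
{"fn": "carry_out", "kwargs": {"slide": [[0,0,0],[0,0,0],[0,0,0.08],[0,0,0.24],[0,0.1,0.24],[0,0.232,0.24],[0,0.232,0.24],[0,0.232,0.24],[0,0.232,0.24],[0,0.232,0.24]], "dr": [[0,0,0],[0,0,0],[0,0,0],[0,0,0],[0,0,0],[0,0,0],[0,0,0],[0,0,0],[0,0,0],[0,0,0]], "gripper": [60,60,60,60,0,0,0,0,0,0]}}

```text
clock: 13.88
eef_pos: [635.3, 1.2, 190.1]
eef_rot: [-3.141, 0.0, 1.549]
wrist_force: [0.7, 0.5, -0.6]
finger_gap: 17.5
finger_force: 0.0
```

Call:
{"fn": "carry_out", "kwargs": {"slide": [[0,0,-0.1],[0,0,-0.2],[0,0,-0.232],[0,0,-0.232],[0,0,-0.232]], "dr": [[0,0,0],[0,0,0],[0,0,0],[0,0,0],[0,0,0]], "gripper": [0,0,0,0,0]}}

```text
clock: 14.3
eef_pos: [635.5, 1.5, 132.9]
eef_rot: [-3.142, 0.0, 1.549]
wrist_force: [-0.8, -0.8, -0.4]
finger_gap: 0.5
finger_force: 0.0
```

```bash
python3 look.py q1 top scene; python3 -c "
import cv2,numpy as np
a=cv2.imread('pics/q1_top.png')[170:290,290:440];b=cv2.imread('pics/q1_scene.png')[220:340,180:400]
cv2.imwrite('pics/q1.png',np.hstack([cv2.resize(x,None,fx=2.1,fy=2.1,interpolation=cv2.INTER_CUBIC) for x in(a,b)]))"
```

```text
14.3 [635.51   1.54 132.89] [-3.14  0.    1.55] 0.4902166415234974 0.0 [-0.06  0.66  1.41 -0.    1.07 -0.03]
```

View pics/q1.png

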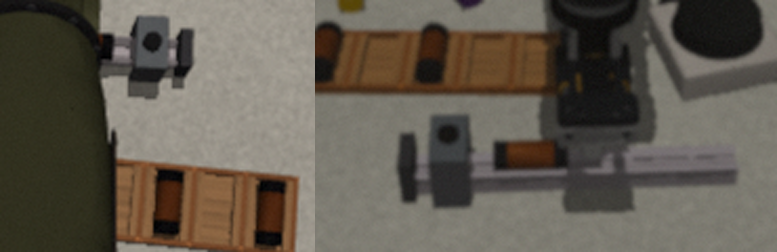

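Capsule 1 lies straight in the groove just ahead of the closed fingers. The two others are still in pockets 3 and 5. Pushing now.

Call:
{"fn": "carry_out", "kwargs": {"slide": [[0,-0.03,0],[0,-0.05,0],[0,-0.08,0],[0,-0.11,0],[0,-0.14,0],[0,-0.17,0],[0,-0.2,0],[0,-0.23,0],[0,-0.26,0],[0,-0.28,0]], "dr": [[0,0,0],[0,0,0],[0,0,0],[0,0,0],[0,0,0],[0,0,0],[0,0,0],[0,0,0],[0,0,0],[0,0,0]], "gripper": [0,0,0,0,0,0,0,0,0,0]}}

```text
clock: 15.23
eef_pos: [635.1, -69.0, 132.3]
eef_rot: [-3.141, 0.0, 1.549]
wrist_force: [-0.9, 1.1, 0.5]
finger_gap: 0.5
finger_force: 0.5
```

Call:
{"fn": "carry_out", "kwargs": {"slide": [[0,-0.01,0],[0,-0.02,0],[0,-0.03,0],[0,-0.04,0],[0,-0.05,0],[0,-0.05,0]], "dr": [[0,0,0],[0,0,0],[0,0,0],[0,0,0],[0,0,0],[0,0,0]], "gripper": [0,0,0,0,0,0]}}

```text
clock: 15.73
eef_pos: [635.3, -80.8, 132.4]
eef_rot: [3.141, 0.0, 1.55]
wrist_force: [-0.2, -0.6, 0.0]
finger_gap: 0.3
finger_force: 0.0
```

Now I'll go in 1 mm steps, checking the force.

Call:
{"fn": "carry_out", "kwargs": {"slide": [[0,-0.004,0],[0,-0.008,0],[0,-0.012,0],[0,-0.016,0],[0,-0.016,0]], "dr": [[0,0,0],[0,0,0],[0,0,0],[0,0,0],[0,0,0]], "gripper": [0,0,0,0,0]}}

```text
clock: 16.15
eef_pos: [635.3, -84.6, 132.4]
eef_rot: [-3.142, 0.0, 1.55]
wrist_force: [-0.7, -0.2, 0.5]
finger_gap: 0.5
finger_force: 0.0
```

```bash
python3 look.py q2 scene top; python3 -c "
import cv2,numpy as np
a=cv2.imread('pics/q2_top.png')[170:290,290:440];b=cv2.imread('pics/q2_scene.png')[250:340,200:340]
cv2.imwrite('pics/q2.png',cv2.resize(b,None,fx=4,fy=4,interpolation=cv2.INTER_CUBIC))"
```

```text
16.15 [635.26 -84.6  132.4 ] [-3.14  0.    1.55] 0.46234141878204227 0.0022488705144496635 [-0.19  0.67  1.39 -0.    1.08 -0.17]
```

View pics/q2.png

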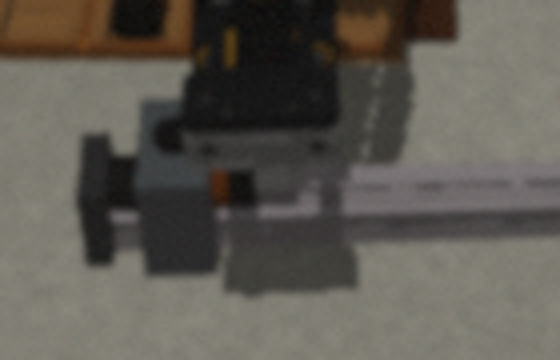

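The capsule has gone through the arch and its front cap is nearly at the stop. I'll creep forward.

Call:
{"fn": "carry_out", "kwargs": {"slide": [[0,-0.002,0],[0,-0.004,0],[0,-0.004,0]], "dr": [[0,0,0],[0,0,0],[0,0,0]], "gripper": [0,0,0]}}

```text
clock: 16.5
eef_pos: [635.3, -85.5, 132.4]
eef_rot: [3.141, -0.0, 1.55]
wrist_force: [0.1, -0.3, 0.1]
finger_gap: 0.7
finger_force: 0.2
```

Call:
{"fn": "carry_out", "kwargs": {"slide": [[0,-0.002,0],[0,-0.003,0],[0,-0.003,0]], "dr": [[0,0,0],[0,0,0],[0,0,0]], "gripper": [0,0,0]}}

```text
clock: 16.75
eef_pos: [635.3, -86.2, 132.4]
eef_rot: [3.142, -0.0, 1.55]
wrist_force: [-0.6, -0.1, -0.5]
finger_gap: 0.4
finger_force: 0.3
```

Call:
{"fn": "carry_out", "kwargs": {"slide": [[0,-0.002,0],[0,-0.004,0],[0,-0.004,0]], "dr": [[0,0,0],[0,0,0],[0,0,0]], "gripper": [0,0,0]}}

```text
clock: 17.0
eef_pos: [635.3, -87.2, 132.4]
eef_rot: [-3.142, -0.0, 1.55]
wrist_force: [0.1, 1.4, 0.1]
finger_gap: 0.7
finger_force: 0.8
```

Call:
{"fn": "carry_out", "kwargs": {"slide": [[0,-0.002,0],[0,-0.003,0],[0,-0.003,0]], "dr": [[0,0,0],[0,0,0],[0,0,0]], "gripper": [0,0,0]}}

```text
clock: 17.25
eef_pos: [635.3, -87.3, 132.4]
eef_rot: [-3.141, -0.001, 1.55]
wrist_force: [-0.6, 7.0, 1.2]
finger_gap: 0.4
finger_force: 3.1
```

Contact: 7 N at TCP y = -87.3, so it's home. Next, back off and go over capsule 3.

Call:
{"fn": "carry_out", "kwargs": {"slide": [[0,0.04,0],[0,0.04,0.1],[0,0.04,0.25],[-0.1,0,0.4],[-0.25,-0.05,0.51],[-0.4,-0.1,0.51],[-0.55,-0.2,0.51],[-0.7,-0.28,0.51],[-0.7,-0.28,0.51],[-0.7,-0.28,0.51]], "dr": [[0,0,0],[0,0,0],[0,0,0.019],[0,0,0.038],[0,0,0.057],[0,0,0.076],[0,0,0.095],[0,0,0.114],[0,0,0.133],[0,0,0.152]], "gripper": [0,0,0,100,100,100,100,100,100,100]}}

```text
clock: 18.08
eef_pos: [458.2, -158.9, 260.5]
eef_rot: [-3.141, 0.001, 2.508]
wrist_force: [1.0, 0.6, 0.3]
finger_gap: 43.8
finger_force: 0.0
```

Call:
{"fn": "carry_out", "kwargs": {"slide": [[0,0,0],[0,0,0],[0,0,0],[0,0,0],[0,0,0],[0,0,0],[0,0,0]], "dr": [[0,0,0.019],[0,0,0.038],[0,0,0.057],[0,0,0.076],[0,0,0.088],[0,0,0.088],[0,0,0.088]], "gripper": [100,100,100,100,100,100,100]}}

```text
clock: 18.67
eef_pos: [460.3, -157.7, 259.9]
eef_rot: [-3.141, 0.0, 3.055]
wrist_force: [0.2, 0.1, 0.0]
finger_gap: 90.1
finger_force: 0.0
```

```bash
cat > cap.py <<'E'
import sys
from h import *
np.set_printoptions(precision=1,suppress=True)
tag,z=sys.argv[1],25
im=cv2.imread(f"pics/{tag}_wrist.png"); m=np.load(f"{tag}_wrist.npy",allow_pickle=True).item()
for n,b in (("cap",im.max(2)<60),):
    cs=[(bb,a) for bb,a in blobs(b[:275],150) if a<4000]
    for bb,a in cs: print(np.array(bb[0]),np.array(bb[1]),a,plane(m,*bb[0],z)[:2])
E
python3 look.py p3 wrist; python3 cap.py p3
```

```text
18.6667 [ 460.28 -157.72  259.92] [-3.14  0.    3.06] 90.11184670075886 0.0 [-0.41  0.2   1.75 -0.    1.19 -1.89]
[316.5 266.5] [15. 33.] 409.5 [ 489.4 -158.9]
[177.  264.8] [21.9 37.9] 473.0 [ 478.  -272.1]
[315. 196.] [20. 34.] 634.5 [ 431.9 -155.1]
[170.  195.5] [40. 23.] 719.5 [ 421.5 -268. ]
[348.   99.9] [18.2 19.4] 218.0 [ 363.  -124.5]
[303.8  32.6] [25.7 14.3] 203.0 [ 314.8 -152.8]
[40. 86.] [162.  80.] 3427.5 [ 333.6 -349.3]
```

View pics/p3_wrist.png

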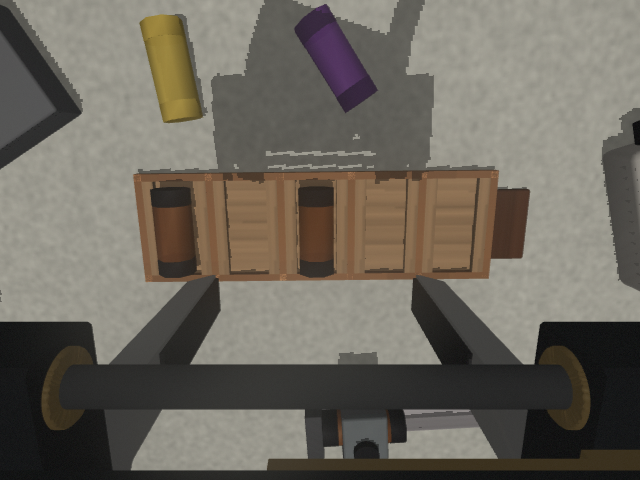

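Capsule 3 sits undisturbed at (316,231), right under the tool. Capsule 5 is at (174,231), and capsule 1 is under the arch. Grasping capsule 3.

Call:
{"fn": "carry_out", "kwargs": {"slide": [[0,0,-0.15],[0,0,-0.3],[0,0,-0.45],[0,0,-0.55],[0,0.002,-0.58],[0,0.002,-0.597],[0,0.002,-0.597],[0,0.002,-0.597]], "dr": [[0,0,0],[0,0,0],[0,0,0],[0,0,0],[0,0,0],[0,0,0],[0,0,0],[0,0,0]], "gripper": [100,100,100,100,100,100,100,100]}}

```text
clock: 19.38
eef_pos: [461.0, -157.7, 112.1]
eef_rot: [-3.141, 0.002, 3.057]
wrist_force: [-1.7, 0.9, -0.1]
finger_gap: 93.7
finger_force: 0.0
```

Call:
{"fn": "carry_out", "kwargs": {"slide": [[0,0,0],[0,0,0],[0,0,0],[0,0,0],[0,0,0],[0,0,0],[0,0,0],[0,0,0],[0,0,0],[0,0,0]], "dr": [[0,0,0],[0,0,0],[0,0,0],[0,0,0],[0,0,0],[0,0,0],[0,0,0],[0,0,0],[0,0,0],[0,0,0]], "gripper": [10,10,10,10,10,10,10,10,10,10]}}

```text
clock: 20.22
eef_pos: [460.2, -157.4, 110.6]
eef_rot: [3.142, -0.0, 3.058]
wrist_force: [0.4, -0.4, 0.2]
finger_gap: 30.7
finger_force: 0.0
```

Call:
{"fn": "carry_out", "kwargs": {"slide": [[0,0,0],[0,0,0],[0,0,0],[0,0,0],[0,0,0]], "dr": [[0,0,0],[0,0,0],[0,0,0],[0,0,0],[0,0,0]], "gripper": [10,10,10,10,10]}}

```text
clock: 20.63
eef_pos: [460.3, -157.4, 110.6]
eef_rot: [3.142, 0.0, 3.058]
wrist_force: [0.6, 0.1, -0.4]
finger_gap: 27.7
finger_force: 30.0
```

Call:
{"fn": "carry_out", "kwargs": {"slide": [[0,0,0.1],[0,0,0.2],[0,0,0.3],[0,0,0.3],[0,0,0.3]], "dr": [[0,0,0],[0,0,0],[0,0,0],[0,0,0],[0,0,0]], "gripper": [10,10,10,10,10]}}

```text
clock: 21.05
eef_pos: [460.5, -157.5, 186.4]
eef_rot: [-3.141, 0.002, 3.058]
wrist_force: [0.0, -0.1, -0.6]
finger_gap: 27.6
finger_force: 30.0
```

Call:
{"fn": "carry_out", "kwargs": {"slide": [[0,0.1,0],[0,0.2,0],[0,0.3,0],[0,0.4,0],[0,0.5,0],[0,0.6,0],[0,0.7,0],[0,0.8,0],[0,0.9,0],[0,1,0]], "dr": [[0,0,-0.019],[0,0,-0.038],[0,0,-0.057],[0,0,-0.076],[0,0,-0.095],[0,0,-0.114],[0,0,-0.133],[0,0,-0.152],[0,0,-0.171],[0,0,-0.19]], "gripper": [10,10,10,10,10,10,10,10,10,10]}}

```text
clock: 21.88
eef_pos: [459.6, 93.7, 184.2]
eef_rot: [-3.139, -0.0, 1.858]
wrist_force: [0.3, 0.6, -1.4]
finger_gap: 27.6
finger_force: 30.0
```

Call:
{"fn": "carry_out", "kwargs": {"slide": [[0,0.1,0],[0,0.2,0],[0,0.218,0],[0,0.218,0],[0,0.218,0],[0,0.218,0]], "dr": [[0,0,-0.019],[0,0,-0.038],[0,0,-0.05],[0,0,-0.05],[0,0,-0.05],[0,0,-0.05]], "gripper": [10,10,10,10,10,10]}}

```text
clock: 22.38
eef_pos: [460.1, 146.4, 184.9]
eef_rot: [-3.14, 0.0, 1.552]
wrist_force: [-0.4, -0.3, -0.0]
finger_gap: 27.6
finger_force: 30.0
```

```bash
python3 look.py m3 wrist; python3 cap.py m3; echo; python3 cap.py p1;echo; python3 cap.py r1
```

```text
22.3833 [460.08 146.43 184.95] [-3.14  0.    1.55] 27.64466891462656 29.98773552244529 [ 0.23  0.29  1.83 -0.    1.02  0.25]

[315.5 239. ] [42. 65.] 2491.5 [458.8 -41.6]
[130.5 211.3] [27.1 52.4] 1268.5 [ 432.1 -151.8]
[568.6 125. ] [33.8 65.8] 1988.5 [403.9 109.5]

[315.8 242.5] [50.1 65.9] 2533.0 [634.3 -39.7]
[118.9 234.5] [79.3  4.2] 250.5 [524.6 -32.9]
```

Call:
{"fn": "carry_out", "kwargs": {"slide": [[0,0,-0.03],[0,0,-0.06],[0,0,-0.08],[0,0,-0.095],[0,0,-0.104],[0,0,-0.104],[0,0,-0.104],[0,0,-0.104],[0,0,-0.104],[0,0,-0.104]], "dr": [[0,0,0],[0,0,0],[0,0,0],[0,0,0],[0,0,0],[0,0,0],[0,0,0],[0,0,0],[0,0,0],[0,0,0]], "gripper": [10,10,10,10,10,10,10,10,10,10]}}

```text
clock: 23.27
eef_pos: [460.4, 146.7, 160.5]
eef_rot: [3.141, 0.0, 1.55]
wrist_force: [-6.2, -4.8, 19.0]
finger_gap: 27.5
finger_force: 30.0
```

Call:
{"fn": "carry_out", "kwargs": {"slide": [[0,0,0],[0,0,0],[0,0,0],[0,0,0],[0,0,0],[0,0,0],[0,0,0],[0,0,0],[0,0,0],[0,0,0]], "dr": [[0,0,0],[0,0,0],[0,0,0],[0,0,0],[0,0,0],[0,0,0],[0,0,0],[0,0,0],[0,0,0],[0,0,0]], "gripper": [10,10,10,10,10,10,10,10,10,10]}}

```text
clock: 24.1
eef_pos: [460.4, 146.7, 160.5]
eef_rot: [3.141, 0.0, 1.55]
wrist_force: [-7.3, -5.3, 19.3]
finger_gap: 27.7
finger_force: 30.0
```

Call:
{"fn": "carry_out", "kwargs": {"slide": [[0,0,0],[0,0,0],[0,0,0],[0,0,0],[0,0,0],[0,0,0],[0,0,0],[0,0,0],[0,0,0],[0,0,0]], "dr": [[0,0,0],[0,0,0],[0,0,0],[0,0,0],[0,0,0],[0,0,0],[0,0,0],[0,0,0],[0,0,0],[0,0,0]], "gripper": [10,10,10,10,10,10,10,10,10,10]}}

```text
clock: 24.93
eef_pos: [460.4, 146.7, 160.5]
eef_rot: [3.141, 0.0, 1.55]
wrist_force: [-6.1, -4.9, 18.8]
finger_gap: 28.0
finger_force: 30.0
```

Call:
{"fn": "carry_out", "kwargs": {"slide": [[0,0,0],[0,0,0],[0,0,0],[0,0,0],[0,0,0],[0,0,0],[0,0,0],[0,0,0],[0,0,0],[0,0,0]], "dr": [[0,0,0],[0,0,0],[0,0,0],[0,0,0],[0,0,0],[0,0,0],[0,0,0],[0,0,0],[0,0,0],[0,0,0]], "gripper": [10,10,10,10,10,10,10,10,10,10]}}

```text
clock: 25.77
eef_pos: [460.4, 146.7, 160.5]
eef_rot: [3.141, 0.0, 1.55]
wrist_force: [-6.6, -5.6, 18.9]
finger_gap: 27.3
finger_force: 30.0
```

Call:
{"fn": "carry_out", "kwargs": {"slide": [[0,0,0],[0,0,0]], "dr": [[0,0,0],[0,0,0]], "gripper": [10,10]}}

```text
clock: 25.93
eef_pos: [460.4, 146.7, 160.5]
eef_rot: [3.141, 0.0, 1.55]
wrist_force: [-6.6, -5.4, 19.1]
finger_gap: 27.5
finger_force: 30.0
```

Call:
{"fn": "carry_out", "kwargs": {"slide": [[0,0,0.1],[0.05,-0.05,0.16],[0.15,-0.2,0.16],[0.25,-0.32,0.16],[0.36,-0.44,0.16],[0.47,-0.56,0.16],[0.58,-0.68,0.16],[0.699,-0.767,0.16],[0.699,-0.767,0.16],[0.699,-0.767,0.12]], "dr": [[0,0,0],[0,0,0],[0,0,0],[0,0,0],[0,0,0],[0,0,0],[0,0,0],[0,0,0],[0,0,0],[0,0,0]], "gripper": [10,10,10,10,10,10,10,10,10,10]}}

```text
clock: 26.77
eef_pos: [635.9, -46.0, 189.4]
eef_rot: [3.14, -0.0, 1.548]
wrist_force: [-0.6, -1.1, -0.6]
finger_gap: 28.0
finger_force: 30.0
```

Call:
{"fn": "carry_out", "kwargs": {"slide": [[0,0,-0.08],[0,0,-0.15],[0,0,-0.2],[0,0,-0.2],[0,0,-0.2],[0,0,-0.2]], "dr": [[0,0,0],[0,0,0],[0,0,0],[0,0,0],[0,0,0],[0,0,0]], "gripper": [10,10,10,10,10,10]}}

```text
clock: 27.27
eef_pos: [635.2, -44.4, 140.6]
eef_rot: [3.14, 0.0, 1.55]
wrist_force: [0.4, -0.6, -0.2]
finger_gap: 27.8
finger_force: 30.0
```

```bash
python3 look.py r3 wrist; python3 cap.py r3; python3 -c "
import cv2
cv2.imwrite('pics/r3c.png',cv2.imread('pics/r3_wrist.png')[150:,150:480])"
```

```text
27.2667 [635.19 -44.37 140.58] [3.14 0.   1.55] 27.780655695826052 29.98773351078853 [-0.13  0.65  1.4   0.    1.09 -0.11]
[315.2 246.1] [53.5 65.1] 2548.5 [635.6 -25.4]
[ 97.6 245.8] [57.1 11.7] 234.5 [526.3 -22.9]
[ 35.  187.5] [59. 70.] 3785.5 [500.4   6.9]
```

View pics/r3c.png

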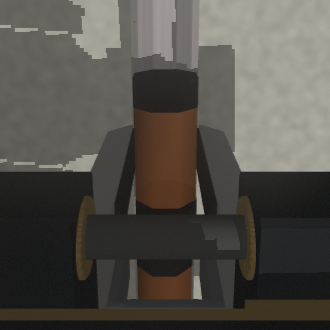

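The held capsule is straight over the groove, with capsule 1 in line beyond it. Lowering.

Call:
{"fn": "carry_out", "kwargs": {"slide": [[0,0,-0.012],[0,0,-0.024],[0,0,-0.036],[0,0,-0.036],[0,0,-0.036]], "dr": [[0,0,0],[0,0,0],[0,0,0],[0,0,0],[0,0,0]], "gripper": [10,10,10,10,10]}}

```text
clock: 27.73
eef_pos: [635.0, -44.6, 130.7]
eef_rot: [-3.142, -0.0, 1.55]
wrist_force: [-1.7, 0.7, 2.8]
finger_gap: 27.9
finger_force: 30.0
```

Call:
{"fn": "carry_out", "kwargs": {"slide": [[0,-0.012,0],[0,-0.024,0],[-0.001,-0.036,0],[-0.001,-0.046,0],[-0.001,-0.05,0],[-0.001,-0.05,0]], "dr": [[0,0,0],[0,0,0],[0,0,0],[0,0,0],[0,0,0],[0,0,0]], "gripper": [10,10,10,10,10,10]}}

```text
clock: 28.23
eef_pos: [634.6, -57.6, 130.6]
eef_rot: [-3.141, 0.0, 1.549]
wrist_force: [-3.4, -1.2, 3.2]
finger_gap: 27.6
finger_force: 30.0
```

Call:
{"fn": "carry_out", "kwargs": {"slide": [[0,-0.002,0],[0,-0.004,0],[0,-0.004,0]], "dr": [[0,0,0],[0,0,0],[0,0,0]], "gripper": [10,10,10]}}

```text
clock: 28.48
eef_pos: [634.7, -58.0, 130.6]
eef_rot: [-3.141, -0.0, 1.55]
wrist_force: [-3.6, 2.7, 4.1]
finger_gap: 27.6
finger_force: 30.0
```

Call:
{"fn": "carry_out", "kwargs": {"slide": [[0,-0.002,0],[0,-0.002,0],[0,-0.002,0]], "dr": [[0,0,0],[0,0,0],[0,0,0]], "gripper": [10,10,10]}}

```text
clock: 28.73
eef_pos: [634.7, -58.5, 130.6]
eef_rot: [-3.141, -0.0, 1.55]
wrist_force: [-4.2, 3.7, 2.9]
finger_gap: 27.9
finger_force: 30.0
```

Still moving (no stiff contact). Another 0.75 mm at a time.

Call:
{"fn": "carry_out", "kwargs": {"slide": [[0,-0.003,0],[0,-0.003,0],[0,-0.003,0]], "dr": [[0,0,0],[0,0,0],[0,0,0]], "gripper": [10,10,10]}}

```text
clock: 28.98
eef_pos: [634.7, -59.2, 130.6]
eef_rot: [-3.141, -0.0, 1.55]
wrist_force: [-5.7, 3.9, 4.1]
finger_gap: 28.0
finger_force: 30.0
```

Call:
{"fn": "carry_out", "kwargs": {"slide": [[0,-0.002,0],[0,-0.002,0],[0,-0.002,0]], "dr": [[0,0,0],[0,0,0],[0,0,0]], "gripper": [10,10,10]}}

```text
clock: 29.23
eef_pos: [634.7, -59.6, 130.7]
eef_rot: [-3.141, -0.0, 1.55]
wrist_force: [-4.1, 4.0, 4.7]
finger_gap: 27.7
finger_force: 30.0
```

Call:
{"fn": "carry_out", "kwargs": {"slide": [[0,-0.003,0],[0,-0.003,0],[0,-0.003,0]], "dr": [[0,0,0],[0,0,0],[0,0,0]], "gripper": [10,10,10]}}

```text
clock: 29.48
eef_pos: [634.6, -60.4, 130.7]
eef_rot: [-3.141, -0.0, 1.55]
wrist_force: [-4.7, 4.1, 5.2]
finger_gap: 27.8
finger_force: 30.0
```

Call:
{"fn": "carry_out", "kwargs": {"slide": [[0,-0.002,0],[0,-0.002,0],[0,-0.002,0]], "dr": [[0,0,0],[0,0,0],[0,0,0]], "gripper": [10,10,10]}}

```text
clock: 29.73
eef_pos: [634.7, -60.7, 130.7]
eef_rot: [-3.141, -0.001, 1.55]
wrist_force: [-5.8, 5.0, 4.1]
finger_gap: 27.8
finger_force: 30.0
```

Call:
{"fn": "carry_out", "kwargs": {"slide": [[0,-0.003,0],[0,-0.003,0],[0,-0.003,0]], "dr": [[0,0,0],[0,0,0],[0,0,0]], "gripper": [10,10,10]}}

```text
clock: 29.98
eef_pos: [634.7, -60.9, 130.7]
eef_rot: [-3.141, -0.002, 1.55]
wrist_force: [-4.6, 9.4, 5.5]
finger_gap: 27.6
finger_force: 30.0
```

```bash
python3 look.py s3 scene top wrist; python3 -c "
import cv2,numpy as np
b=cv2.imread('pics/s3_scene.png')[250:330,200:340];w=cv2.imread('pics/s3_wrist.png')[320:480,200:430]
b=cv2.resize(b,(560,320),interpolation=cv2.INTER_CUBIC)
w=cv2.resize(w,(230,160))
c=np.zeros((320,790,3),np.uint8);c[:,:560]=b;c[:160,560:]=w
cv2.imwrite('pics/s3.png',c)"
```

```text
29.9833 [634.68 -60.87 130.68] [-3.14 -0.    1.55] 27.554472367448554 29.990205332287587 [-0.15  0.67  1.4   0.    1.07 -0.13]
```

View pics/s3.png

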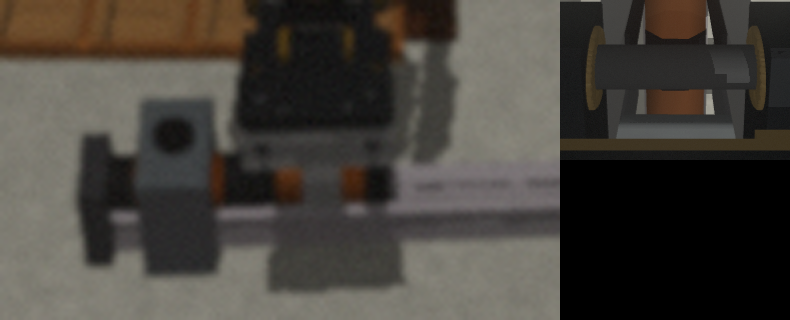

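Capsule 3 abuts capsule 1: the two black caps touch at (225–275,180). Releasing and going over capsule 5.

Call:
{"fn": "carry_out", "kwargs": {"slide": [[0,0.002,0],[0,0.002,0],[0,0.002,0],[0,0.002,0.08],[0,0.002,0.24],[-0.05,-0.05,0.4],[-0.2,-0.2,0.44],[-0.35,-0.35,0.44],[-0.5,-0.5,0.44],[-0.65,-0.65,0.44]], "dr": [[0,0,0],[0,0,0],[0,0,0],[0,0,0],[0,0,0],[0,0,0.019],[0,0,0.038],[0,0,0.057],[0,0,0.076],[0,0,0.095]], "gripper": [60,60,60,60,60,100,100,100,100,100]}}

```text
clock: 30.97
eef_pos: [505.7, -190.8, 240.8]
eef_rot: [3.141, 0.001, 2.148]
wrist_force: [1.3, -1.3, 0.7]
finger_gap: 86.3
finger_force: 0.0
```

Call:
{"fn": "carry_out", "kwargs": {"slide": [[-0.088,-0.1,0],[-0.088,-0.19,0],[-0.088,-0.19,0],[-0.088,-0.19,0],[-0.088,-0.19,0],[-0.088,-0.19,0],[-0.088,-0.19,0],[-0.088,-0.19,0],[-0.088,-0.19,0],[-0.088,-0.19,0]], "dr": [[0,0,0.019],[0,0,0.038],[0,0,0.057],[0,0,0.076],[0,0,0.095],[0,0,0.114],[0,0,0.133],[0,0,0.145],[0,0,0.145],[0,0,0.145]], "gripper": [100,100,100,100,100,100,100,100,100,100]}}

```text
clock: 31.8
eef_pos: [485.3, -237.3, 240.4]
eef_rot: [-3.141, 0.0, 3.05]
wrist_force: [0.6, -0.2, -0.3]
finger_gap: 94.3
finger_force: 0.0
```

```bash
python3 look.py p5 wrist; python3 cap.py p5
```

```text
31.8 [ 485.27 -237.25  240.4 ] [-3.14  0.    3.05] 94.30389913673747 0.0 [-0.52  0.34  1.62 -0.    1.18 -2.  ]
[ 14.  266.5] [15. 28.] 282.0 [ 486.9 -468.8]
[ 50.  257.1] [44.9 12.4] 180.5 [ 482.1 -439.5]
[265.8 234.9] [19.9 38.8] 585.5 [ 480.2 -273.8]
[261.5 157.5] [19. 41.] 735.0 [ 423.3 -270. ]
[582.6 195.2] [ 36.1 116.7] 270.5 [472.  -38.6]
[438.7  30.1] [70.7  4.9] 190.0 [ 351.4 -141.6]
[107.8  85.3] [ 78.8 162. ] 2797.0 [ 365.1 -369.4]
```

View pics/p5_wrist.png

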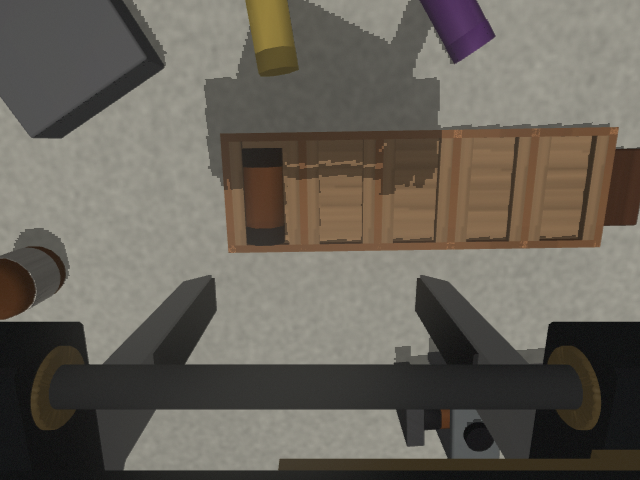

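Capsule 5 is undisturbed at (265,197), about (451,-272) in the world. Correcting and grasping.

Call:
{"fn": "carry_out", "kwargs": {"slide": [[-0.1,-0.1,0],[-0.136,-0.139,-0.05],[-0.136,-0.139,-0.2],[-0.136,-0.139,-0.34],[-0.136,-0.139,-0.45],[-0.136,-0.139,-0.5],[-0.136,-0.139,-0.519],[-0.136,-0.139,-0.519],[-0.136,-0.139,-0.519],[-0.136,-0.139,-0.519]], "dr": [[0,0,0.001],[0,0,0.001],[0,0,0.001],[0,0,0.001],[0,0,0.001],[0,0,0.001],[0,0,0.001],[0,0,0.001],[0,0,0.001],[0,0,0.001]], "gripper": [100,100,100,100,100,100,100,100,100,100]}}

```text
clock: 32.68
eef_pos: [451.8, -272.1, 111.9]
eef_rot: [-3.14, 0.002, 3.059]
wrist_force: [0.8, -0.2, 0.7]
finger_gap: 94.0
finger_force: 0.0
```

Call:
{"fn": "carry_out", "kwargs": {"slide": [[0,0,0],[0,0,0],[0,0,0],[0,0,0],[0,0,0],[0,0,0],[0,0,0],[0,0,0],[0,0,0],[0,0,0]], "dr": [[0,0,0],[0,0,0],[0,0,0],[0,0,0],[0,0,0],[0,0,0],[0,0,0],[0,0,0],[0,0,0],[0,0,0]], "gripper": [10,10,10,10,10,10,10,10,10,10]}}

```text
clock: 33.52
eef_pos: [451.3, -271.8, 110.6]
eef_rot: [3.142, -0.0, 3.059]
wrist_force: [-0.1, 0.5, -0.0]
finger_gap: 30.5
finger_force: 0.0
```

Call:
{"fn": "carry_out", "kwargs": {"slide": [[0,0,0],[0,0,0],[0,0,0],[0,0,0],[0,0,0]], "dr": [[0,0,0],[0,0,0],[0,0,0],[0,0,0],[0,0,0]], "gripper": [10,10,10,10,10]}}

```text
clock: 33.93
eef_pos: [451.3, -271.8, 110.6]
eef_rot: [-3.142, -0.0, 3.059]
wrist_force: [0.5, -0.8, -0.9]
finger_gap: 27.6
finger_force: 30.0
```

Call:
{"fn": "carry_out", "kwargs": {"slide": [[0,0,0.1],[0,0,0.2],[0,0,0.3],[0,0,0.3],[0,0,0.3]], "dr": [[0,0,0],[0,0,0],[0,0,0],[0,0,0],[0,0,0]], "gripper": [10,10,10,10,10]}}

```text
clock: 34.35
eef_pos: [451.5, -271.9, 186.4]
eef_rot: [-3.141, 0.002, 3.059]
wrist_force: [-0.4, 0.1, -1.0]
finger_gap: 27.8
finger_force: 30.0
```

Call:
{"fn": "carry_out", "kwargs": {"slide": [[0,0.1,0],[0,0.2,0],[0,0.3,0],[0,0.4,0],[0,0.5,0],[0.01,0.6,0],[0.02,0.7,0],[0.035,0.8,0],[0.035,0.838,0],[0.035,0.838,0]], "dr": [[0,0,-0.013],[0,0,-0.026],[0,0,-0.039],[0,0,-0.052],[0,0,-0.065],[0,0,-0.078],[0,0,-0.091],[0,0,-0.104],[0,0,-0.117],[0,0,-0.12]], "gripper": [10,10,10,10,10,10,10,10,10,10]}}

```text
clock: 35.18
eef_pos: [459.6, -60.5, 184.3]
eef_rot: [-3.14, -0.002, 2.304]
wrist_force: [-0.2, -0.6, -1.6]
finger_gap: 27.4
finger_force: 30.0
```

Call:
{"fn": "carry_out", "kwargs": {"slide": [[0,0.1,0],[0,0.2,0],[0,0.3,0],[0,0.4,0],[0,0.5,0],[0,0.6,0],[0,0.7,0],[0,0.8,0],[0,0.838,0],[0,0.838,0]], "dr": [[0,0,-0.013],[0,0,-0.026],[0,0,-0.039],[0,0,-0.052],[0,0,-0.065],[0,0,-0.078],[0,0,-0.091],[0,0,-0.104],[0,0,-0.117],[0,0,-0.12]], "gripper": [10,10,10,10,10,10,10,10,10,10]}}

```text
clock: 36.02
eef_pos: [459.9, 148.0, 184.7]
eef_rot: [-3.14, 0.0, 1.551]
wrist_force: [0.5, -0.4, -1.2]
finger_gap: 27.6
finger_force: 30.0
```

Call:
{"fn": "carry_out", "kwargs": {"slide": [[0,0,0],[0,0,0],[0,0,0]], "dr": [[0,0,0],[0,0,0],[0,0,0]], "gripper": [10,10,10]}}

```text
clock: 36.27
eef_pos: [460.1, 146.1, 185.4]
eef_rot: [-3.141, 0.0, 1.553]
wrist_force: [-0.9, -0.9, -1.1]
finger_gap: 27.5
finger_force: 30.0
```

Call:
{"fn": "carry_out", "kwargs": {"slide": [[0,0,-0.03],[0,0,-0.06],[0,0,-0.08],[0,0,-0.095],[0,0,-0.104],[0,0,-0.104],[0,0,-0.104],[0,0,-0.104],[0,0,-0.104],[0,0,-0.104]], "dr": [[0,0,0],[0,0,0],[0,0,0],[0,0,0],[0,0,0],[0,0,0],[0,0,0],[0,0,0],[0,0,0],[0,0,0]], "gripper": [10,10,10,10,10,10,10,10,10,10]}}

```text
clock: 37.1
eef_pos: [460.2, 146.8, 160.5]
eef_rot: [3.141, 0.001, 1.552]
wrist_force: [-5.2, -6.3, 18.9]
finger_gap: 28.0
finger_force: 30.0
```

Call:
{"fn": "carry_out", "kwargs": {"slide": [[0,0,0],[0,0,0],[0,0,0],[0,0,0],[0,0,0],[0,0,0],[0,0,0],[0,0,0],[0,0,0],[0,0,0]], "dr": [[0,0,0],[0,0,0],[0,0,0],[0,0,0],[0,0,0],[0,0,0],[0,0,0],[0,0,0],[0,0,0],[0,0,0]], "gripper": [10,10,10,10,10,10,10,10,10,10]}}

```text
clock: 37.93
eef_pos: [460.2, 146.8, 160.5]
eef_rot: [3.141, 0.001, 1.552]
wrist_force: [-6.5, -6.8, 19.1]
finger_gap: 27.6
finger_force: 30.0
```

Call:
{"fn": "carry_out", "kwargs": {"slide": [[0,0,0],[0,0,0],[0,0,0],[0,0,0],[0,0,0],[0,0,0],[0,0,0],[0,0,0],[0,0,0],[0,0,0]], "dr": [[0,0,0],[0,0,0],[0,0,0],[0,0,0],[0,0,0],[0,0,0],[0,0,0],[0,0,0],[0,0,0],[0,0,0]], "gripper": [10,10,10,10,10,10,10,10,10,10]}}

```text
clock: 38.77
eef_pos: [460.2, 146.8, 160.4]
eef_rot: [3.141, 0.001, 1.552]
wrist_force: [-5.4, -6.8, 19.2]
finger_gap: 27.8
finger_force: 30.0
```

Call:
{"fn": "carry_out", "kwargs": {"slide": [[0,0,0],[0,0,0],[0,0,0],[0,0,0],[0,0,0],[0,0,0],[0,0,0],[0,0,0],[0,0,0],[0,0,0]], "dr": [[0,0,0],[0,0,0],[0,0,0],[0,0,0],[0,0,0],[0,0,0],[0,0,0],[0,0,0],[0,0,0],[0,0,0]], "gripper": [10,10,10,10,10,10,10,10,10,10]}}

```text
clock: 39.6
eef_pos: [460.2, 146.8, 160.5]
eef_rot: [3.141, 0.001, 1.552]
wrist_force: [-5.8, -6.4, 18.4]
finger_gap: 27.5
finger_force: 30.0
```

Call:
{"fn": "carry_out", "kwargs": {"slide": [[0,0,0],[0,0,0]], "dr": [[0,0,0],[0,0,0]], "gripper": [10,10]}}

```text
clock: 39.77
eef_pos: [460.2, 146.8, 160.4]
eef_rot: [3.141, 0.001, 1.552]
wrist_force: [-5.9, -6.0, 18.8]
finger_gap: 27.5
finger_force: 30.0
```

```bash
python3 look.py t5 top scene; python3 -c "
import cv2,numpy as np
a=cv2.imread('pics/t5_top.png')[170:300,200:440];b=cv2.imread('pics/t5_scene.png')[220:330,190:420]
a=cv2.resize(a,(720,390),interpolation=cv2.INTER_CUBIC)
b=cv2.resize(b,None,fx=2,fy=2)[:200]
b=cv2.copyMakeBorder(b,0,0,0,720-b.shape[1],0)
cv2.imwrite('pics/t5.png',np.vstack([a,b]))"
```

```text
39.7667 [460.19 146.85 160.44] [3.14 0.   1.55] 27.54322355536126 30.01328319311142 [ 0.23  0.33  1.85 -0.    0.96  0.25]
```

View pics/t5.png

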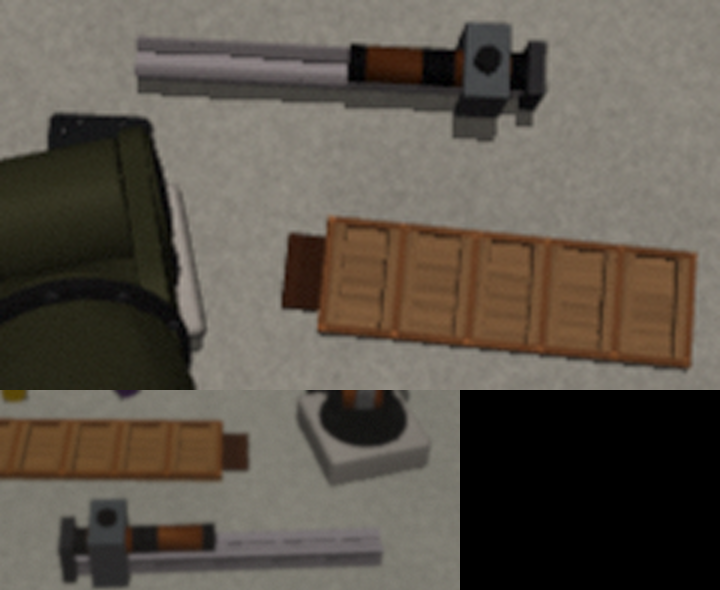

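Capsules 1 and 3 lie end to end at the stop and the tray is empty. Now capsule 5 to the groove.

Call:
{"fn": "carry_out", "kwargs": {"slide": [[0,0,0.1],[0.05,-0.05,0.16],[0.15,-0.15,0.16],[0.25,-0.25,0.16],[0.36,-0.35,0.16],[0.47,-0.45,0.16],[0.58,-0.491,0.16],[0.704,-0.491,0.16],[0.704,-0.491,0.16],[0.704,-0.491,0.12]], "dr": [[0,0,0],[0,0,0],[0,0,0],[0,0,0],[0,0,0],[0,0,0],[0,0,0],[0,0,0],[0,0,0],[0,0,0]], "gripper": [10,10,10,10,10,10,10,10,10,10]}}

```text
clock: 40.7
eef_pos: [636.9, 24.2, 189.4]
eef_rot: [3.141, -0.0, 1.551]
wrist_force: [-0.6, -0.3, -0.7]
finger_gap: 27.5
finger_force: 30.0
```

Call:
{"fn": "carry_out", "kwargs": {"slide": [[0,0,-0.08],[0,0,-0.15],[0,0,-0.2],[0,0,-0.2],[0,0,-0.2],[0,0,-0.2]], "dr": [[0,0,0],[0,0,0],[0,0,0],[0,0,0],[0,0,0],[0,0,0]], "gripper": [10,10,10,10,10,10]}}

```text
clock: 41.2
eef_pos: [636.2, 24.6, 140.6]
eef_rot: [3.14, -0.0, 1.552]
wrist_force: [0.5, -0.4, -0.9]
finger_gap: 27.7
finger_force: 30.0
```

Call:
{"fn": "carry_out", "kwargs": {"slide": [[0,0,-0.012],[0,0,-0.024],[0,0,-0.034],[0,0,-0.034],[0,0,-0.034]], "dr": [[0,0,0],[0,0,0],[0,0,0],[0,0,0],[0,0,0]], "gripper": [10,10,10,10,10]}}

```text
clock: 41.62
eef_pos: [636.0, 24.4, 131.1]
eef_rot: [-3.142, -0.0, 1.551]
wrist_force: [-0.1, -0.2, -0.4]
finger_gap: 27.8
finger_force: 30.0
```

Call:
{"fn": "carry_out", "kwargs": {"slide": [[0,-0.012,-0.001],[0,-0.024,-0.001],[-0.001,-0.036,-0.001],[-0.001,-0.046,-0.001],[-0.001,-0.05,-0.001],[-0.001,-0.05,-0.001]], "dr": [[0,0,0],[0,0,0],[0,0,0],[0,0,0],[0,0,0],[0,0,0]], "gripper": [10,10,10,10,10,10]}}

```text
clock: 42.12
eef_pos: [635.8, 11.5, 130.9]
eef_rot: [3.141, 0.0, 1.551]
wrist_force: [0.4, -0.0, -0.1]
finger_gap: 27.6
finger_force: 30.0
```

Call:
{"fn": "carry_out", "kwargs": {"slide": [[0,-0.003,0],[0,-0.004,0],[0,-0.004,0]], "dr": [[0,0,0],[0,0,0],[0,0,0]], "gripper": [10,10,10]}}

```text
clock: 42.37
eef_pos: [635.8, 11.0, 130.9]
eef_rot: [3.142, 0.0, 1.551]
wrist_force: [1.0, -0.3, 0.7]
finger_gap: 27.8
finger_force: 30.0
```

Call:
{"fn": "carry_out", "kwargs": {"slide": [[0,-0.002,0],[0,-0.003,0],[0,-0.003,0]], "dr": [[0,0,0],[0,0,0],[0,0,0]], "gripper": [10,10,10]}}

```text
clock: 42.62
eef_pos: [635.8, 10.2, 130.9]
eef_rot: [3.142, -0.0, 1.551]
wrist_force: [0.7, 0.4, 0.5]
finger_gap: 27.8
finger_force: 30.0
```

Call:
{"fn": "carry_out", "kwargs": {"slide": [[0,-0.002,0],[0,-0.004,0],[0,-0.004,0]], "dr": [[0,0,0],[0,0,0],[0,0,0]], "gripper": [10,10,10]}}

```text
clock: 42.87
eef_pos: [635.8, 9.1, 130.9]
eef_rot: [3.142, 0.0, 1.551]
wrist_force: [0.9, 0.1, 0.1]
finger_gap: 27.8
finger_force: 30.0
```

Call:
{"fn": "carry_out", "kwargs": {"slide": [[0,-0.002,0],[0,-0.003,0],[0,-0.003,0]], "dr": [[0,0,0],[0,0,0],[0,0,0]], "gripper": [10,10,10]}}

```text
clock: 43.12
eef_pos: [635.8, 8.8, 130.9]
eef_rot: [3.142, -0.001, 1.551]
wrist_force: [1.4, 3.9, 0.7]
finger_gap: 27.7
finger_force: 30.0
```

Contact at 4 N, so it is home. Release, rise, move clear and check.

Call:
{"fn": "carry_out", "kwargs": {"slide": [[0,0,0],[0,0,0],[0,0,0],[0,0,0],[0,0,0.06],[0,0,0.2],[0,0,0.35],[-0.1,0.1,0.5],[-0.25,0.25,0.5],[-0.4,0.4,0.5]], "dr": [[0,0,0],[0,0,0],[0,0,0],[0,0,0],[0,0,0],[0,0,0],[0,0,0],[0,0,0],[0,0,0],[0,0,0]], "gripper": [60,60,60,60,60,60,60,60,60,60]}}

```text
clock: 43.95
eef_pos: [556.3, 87.6, 257.1]
eef_rot: [3.138, -0.0, 1.55]
wrist_force: [-0.2, 1.0, -0.3]
finger_gap: 56.6
finger_force: 0.0
```

Call:
{"fn": "carry_out", "kwargs": {"slide": [[-0.15,0.15,0],[-0.3,0.3,0],[-0.4,0.45,0],[-0.4,0.6,0],[-0.4,0.7,0],[-0.4,0.7,0],[-0.4,0.7,0]], "dr": [[0,0,0],[0,0,0],[0,0,0],[0,0,0],[0,0,0],[0,0,0],[0,0,0]], "gripper": [60,60,60,60,60,60,60]}}

```text
clock: 44.53
eef_pos: [456.3, 263.9, 254.9]
eef_rot: [3.142, 0.0, 1.555]
wrist_force: [0.2, -0.8, -0.4]
finger_gap: 56.1
finger_force: 0.0
```

```bash
python3 look.py z top scene; python3 -c "
import cv2,numpy as np
a=cv2.imread('pics/z_top.png')[175:215,240:390];b=cv2.imread('pics/z_scene.png')[270:325,215:395]
f=lambda x:cv2.resize(x,(760,int(x.shape[0]*760/x.shape[1])),interpolation=cv2.INTER_CUBIC)
cv2.imwrite('pics/z.png',np.vstack([f(a),f(b)]))"
python3 - <<'E'
from h import *
np.set_printoptions(precision=1,suppress=True)
im=cv2.imread("pics/z_top.png"); m=camera_model("top")
g=im[180:210,240:390].astype(int); mask=(g[:,:,2]-g[:,:,0]>25)
for b,a in blobs(mask,10): print(b,plane(m,b[0][0]+240,b[0][1]+180,45)[:2])
E
```

```text
44.5333 [456.26 263.88 254.89] [3.14 0.   1.55] 56.12168102587978 0.0 [ 0.45  0.29  1.64 -0.    1.2   0.47]
((113.0, 11.5), (9.0, 2.0), 90.0) [ 632.5 -114. ]
((90.96699523925781, 10.961929321289062), (18.59547996520996, 11.185787200927734), 4.085616588592529) [632.2 -61.7]
((61.0, 9.5), (11.0, 18.0), 90.0) [633.6   9.1]
```

View pics/z.png

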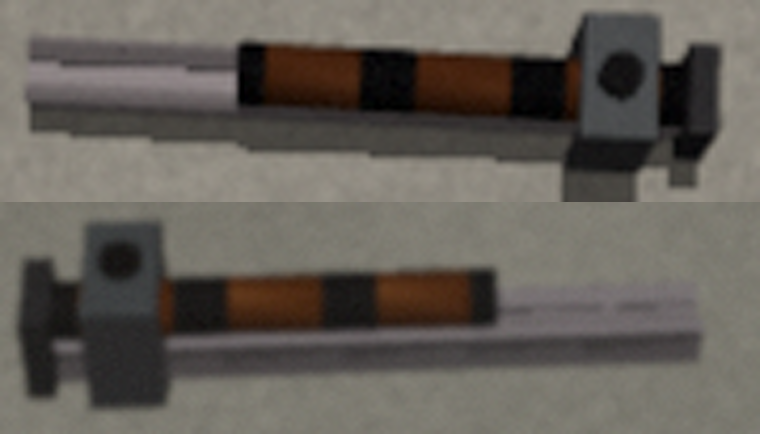

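All three capsules lie end to end in the groove against the stop, about 70.8 mm centre to centre, with no visible gaps. Handing in.

```bash
python3 -c "
from cell import *
print(sign_off())"
```

```text
the job is handed in; nothing more can be done
None
```

The job is handed in: capsules 1, 3 and 5 (pockets 2 and 4 were empty) were each pressed fully down on the mixer pad for over 3 s and now lie end to end in the groove against the stop; I never went near the beaker, bottle or slide box, and sign-off gave no verdict.

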